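# Stand the round-bottomed jars on the photo sled and take the picture

### The arm

A 6-joint arm with a two-finger parallel gripper is mounted at the origin on a cart in front of the work surface, level with it; the furniture and walls round the work are solid. World frame = base frame: x ahead of the robot, y to its left, z up, the work surface at z = 0. Lengths are in m, angles in rad, forces in N, time in s.
With the tool pointing down it reaches from about 0.35 to 0.775 m from the base axis. Payload 5.5 kg.
Tool frame: the origin (TCP) lies at the very end of the fingers, on their centre line; the grasp point (between the pads) lies env.hold_point_z behind it (env.hold_point_z is the distance from the TCP to the grasp point, in m); z points along the fingers, y is the line along which they close (so a half turn about z gives the same grasp; the last joint's range is limited). The gripper opens to 85 mm and grips with 20 to 120 N. Pads are 22 mm wide; open, the fingers measure 114 mm over their backs; the gripper's body (76 mm by 85 mm) begins 54 mm behind the grasp point. The pads swing forward as they close: fully open they stand 13 mm farther back than shut.
Start: joints at [1.164, 0.313, 0.046, 1.304, 0, 1.431], TCP at [0.152, 0.555, 0.231] pointing down, gripper open.
Joint ranges: [-2.76, 2.76], [-0.86, 1.69], [-1.03, 1.26], [-2.2, 2.34], [-1.47, 1.5], [-3.14, 3.14]. Speed limits (rad/s): [2.57, 2.57, 3.14, 3.14, 3.14, 3.14].

### API

Orientations are given as a unit quaternion [w, x, y, z].
In Python, from workcell import env gives the robot as it stands.
- The arm moves only by the tool carry_out, never from a script. Its argument "steps" is a list of rows, each a list of 3 entries, a list of its own where there are three numbers: the turn, a rotation vector about the tool's x, y, z in degrees, then the shift along the tool's x, y, z in cm, then the closure in counts, from 0 (fully open) to 255 (shut). A call has exactly 8 rows; each row is the pose to reach, as a shift and turn from the pose commanded when the call began, along the tool's axes at that moment; what a row does not reach only later rows make up. A row lasts 1/8 s, in which the tool goes at most 62.5 mm and 10.7 degrees, less where a joint would pass 70% of its speed; a pose out of reach is approached as far as the arm can. A call with a gripper value outside its range is refused whole. The fingers move at their own pace and stop on an object; "force" is the grip in N (left out, the last holds). Time passes only in rows, so rows that repeat a pose let the fingers close, or fill a call up. It gives the time, the measured TCP pose, the force, the opening and the grip force at its end, in the units of the state.
- env.get_state(): the state, without advancing time (a new reading comes with each control period).
- env.read_camera(name): name is "side" or "top" or "wrist"; returns (picture, depth): 480x640x3 uint8, red, green, blue; 480x640 float32, m along the optical axis (not along the pixel's ray), 0 where there is no reading.
- env.get_calibration(name): a dict with "fx", "fy", "cx", "cy" (pixels), "origin" and "orientation" of the camera in the world. Camera axes: x right, y up, looking along -z (the intrinsics and any distortion apply to the point x, -y, -z); pixel columns grow to the right and rows downward; lengths in m; the calibration is good to about 2 mm. A picture is of the moment at which its call begins: read the wrist's pose just before it. get_calibration takes no time and is no camera call; for the wrist camera it gives the pose at the moment of the call.
- env.hand_in(): hands the job in; it is judged then, once.
The state is a dict: "clock": time; "joint_pos": joint angles; "qvel": joint speeds; "tau": joint torques, N m; "tcp_pos": TCP position; "orientation": TCP orientation; "wrist_force": force on the tool from outside, world axes, zero at the start; "ft_torque": the same for the moment, N m; "finger_gap": finger opening in m; "grip_force": force on a finger pad.
Only numpy, scipy, OpenCV 4.12 (cv2) and the standard library are available. Lean on these libraries where they do the work, as an engineer would, in place of code of your own. Each camera call takes 0.05 s, during which the arm holds its last target. There are 200 camera calls.

### The job

Get the finds ready for their photograph: draw the carriage of the photo sled all the way back by its upright handle, stand every clay jar from the sloping rack upright, mouth up, in a ring support of its own on the carriage, and lay the scale bar flat on the ledge along the front of the carriage, in front of the rings and parallel to their row. Then push the carriage by the handle along the slide again, with the load still in place, until it clicks fully home in front of the camera, and only then press the camera's release button right down and let it go. Leave the jars standing upright, and leave the other things on the desk alone.

Things in the scene. Friction and masses are not known exactly. Their poses are not given: they have to be found in the camera images.
- jar0: round-bottomed clay jar (may be absent), cylinder 40 mm wide (rim 42) with a hemispherical bottom, 75 mm tall, 0.08 to 0.15 kg; origin at its lowest point, z axis towards its mouth. Starts in a bay of the rack, leaning 30 degrees with the mouth towards the robot, its sides free to grip from 25 mm up. Cannot stand on a flat surface; in a ring it stays at the tilt at which it is let go
- jar1: round-bottomed clay jar (may be absent), cylinder 40 mm wide (rim 42) with a hemispherical bottom, 75 mm tall, 0.08 to 0.15 kg; origin at its lowest point, z axis towards its mouth. Starts in a bay of the rack, leaning 30 degrees with the mouth towards the robot, its sides free to grip from 25 mm up. Cannot stand on a flat surface; in a ring it stays at the tilt at which it is let go
- jar2: round-bottomed clay jar (may be absent), cylinder 40 mm wide (rim 42) with a hemispherical bottom, 75 mm tall, 0.08 to 0.15 kg; origin at its lowest point, z axis towards its mouth. Starts in a bay of the rack, leaning 30 degrees with the mouth towards the robot, its sides free to grip from 25 mm up. Cannot stand on a flat surface; in a ring it stays at the tilt at which it is let go
- rack: fixed plywood rack with three sloping bays side by side along its y axis, 84 mm apart (at y = -84, 0, 84 mm); origin under its middle at desk level; x axis points away from the mouths of the jars, z up. A jar in a bay has the bottom of its round end 34 mm above the desk at x = 0 and leans towards -x. The bays hold only the lowest 25 mm of the jar's sides
- sled: fixed aluminium base of the photo sled, 100 x 440 x 10 mm, origin at the centre of its underside; y axis is the direction in which the carriage slides home, x axis points from the row of rings to the small camera. The camera stands at x = 125 to 196 mm, y = 3 to 107 mm, up to 142 mm high
- cup0 (a point): ring support number 1 of 3 on the carriage (they stand in a row along y, 84 mm apart; any jar may go in any ring): centre of the ring's mouth, 46 mm above the desk. Ring 12 mm tall, inner radius 15.5 mm, outer 22 mm; a jar seated upright has its lowest point 8 mm below this point. Axes as those of the sled, z up
- cup1 (a point): ring support number 2 of 3 on the carriage (they stand in a row along y, 84 mm apart; any jar may go in any ring): centre of the ring's mouth, 46 mm above the desk. Ring 12 mm tall, inner radius 15.5 mm, outer 22 mm; a jar seated upright has its lowest point 8 mm below this point. Axes as those of the sled, z up
- cup2 (a point): ring support number 3 of 3 on the carriage (they stand in a row along y, 84 mm apart; any jar may go in any ring): centre of the ring's mouth, 46 mm above the desk. Ring 12 mm tall, inner radius 15.5 mm, outer 22 mm; a jar seated upright has its lowest point 8 mm below this point. Axes as those of the sled, z up
- ledge (a point): middle of the flat ledge along the front of the carriage, on its upper face (34 mm above the desk), 55 mm to the -x side of the middle ring; the ledge runs along y (100 mm either way) between the rings (33 mm to the +x side) and a low lip, 4 mm high, 20 mm to the -x side; the bar may lie anywhere between them. Axes as those of the sled
- handle (a point): upright steel handle at the trailing (-y) end of the carriage, 56 mm beyond the centre of the first ring: 18 mm in diameter, with a black head 24 mm in diameter and 12 mm tall; this point is on its axis 55 mm above the carriage plate (89 mm above the desk), the top is 23 mm higher
- carriage (a joint): sliding of the carriage along the sled's +y, m: 0 fully drawn back (for loading), 0.110 fully home; starts at 0.07 to 0.11. Moves with about 1.2 N friction and stays where it is left, but from 0.098 to 0.105 a sprung ball resists with up to about 5 N, and past 0.105 it draws the carriage home against the stop and holds it there with similar force
- scale_bar: black and white scale bar, 12 x 100 x 8 mm, long along its y axis, origin at the centre of its underside; lies on the desk in front of the sled
- release (a joint): travel of the camera's release button, m: 0 up, 0.006 right down; a spring of about 4 N brings it back up
- release_top (a point): centre of the top of the release button (round, 26 mm in diameter), which is pressed straight down; it stands in a small box fixed on the desk
There are look-alikes about, which are no part of the job. What is shaped like the jar1 but pink, turquoise or white is not meant.

How it is judged:
By the outcome, as a careful person would: the job done as asked, in the order asked, and still so for the second after the job is handed in, with the robot touching nothing.
Of jar0, jar1, jar2 only 2 to 3 are there at a start; the rules pass over those that are not, and their reading is None.
At some moment in a run one of scale_bar may be knocked a few centimetres aside while the robot is not near it.
It also fails if it takes over 210 s, if anything falls off the work surface, if the arm or the gripper's body presses on something with over 40 N, if the wrist force passes 120 N, or if a joint passes its speed limit or range.

## Working session

There is one attempt and no reset: what is moved stays moved. The work goes in short steps, Python scripts to look and compute and a tool call to move; the robot and the scene stay as the last step left them, time stands still between calls to the robot, and variables do not carry over. Pictures are saved under pics/ and viewed, at most 16 in all, crops included, and the job is handed in when it is done.

Besides the shell and the picture viewer there is one more tool, called after "Call:" as a command line: name --argument value ..., lists and objects as JSON in quotes. carry_out: Moves the arm, as the interface text tells. Its arguments: {"type":"object","properties":{"steps":{"type":"array","items":{"type":"array"}},"force":{"type":"number"}},"required":["steps"]}

```bash
ls; mkdir -p pics; cat > h.py <<'E'
import numpy as np,cv2
from scipy.spatial.transform import Rotation as R
from workcell import env
def q2R(q): return R.from_quat([q[1],q[2],q[3],q[0]])
def save(n,im): cv2.imwrite('pics/'+n+'.png',im[:,:,::-1])
def cloud(c,d):
    v,u=np.mgrid[0:480,0:640]
    p=np.stack([(u-c['cx'])/c['fx']*d,-(v-c['cy'])/c['fy']*d,-d],-1)
    return p@q2R(c['orientation']).as_matrix().T+np.array(c['origin'])
def cast(c,u,v,z):
    r=np.array([(u-c['cx'])/c['fx'],-(v-c['cy'])/c['fy'],-1.])
    r=q2R(c['orientation']).as_matrix()@r; o=np.array(c['origin'])
    return o+r*(z-o[2])/r[2]
E
python3 - <<'E'
from h import *
print(env.get_state(),env.hold_point_z)
for n in ['top','side','wrist']:
    c=env.get_calibration(n);print(n,c)
    im,d=env.read_camera(n);save(n+'0',im);np.save(n+'0d',d);np.save(n+'0i',im)
E
```

```text
pics
{'clock': 0.0, 'joint_pos': array([1.16439245e+00, 3.14017285e-01, 4.49445854e-02, 1.30359448e+00,
       1.68528191e-05, 1.43118794e+00]), 'qvel': array([ 0.00028202,  0.00093652, -0.00079365,  0.00018316, -0.00017912,
       -0.00064928]), 'tau': array([-6.08949094e-06, -4.80629361e+01,  2.98533136e+01,  1.94350665e-02,
       -5.22761968e-05,  1.15698273e-05]), 'tcp_pos': array([0.15139345, 0.5541676 , 0.23038521]), 'orientation': array([-2.60330811e-04,  1.33002409e-01,  9.91115273e-01, -8.98510078e-04]), 'wrist_force': array([-1.34956515, -0.39403481, -0.63703596]), 'ft_torque': array([-0.0263956 ,  0.02522356,  0.08228185]), 'grip_force': 0.0, 'finger_gap': 0.08547813126514785} 0.0187
top {'fx': 494.52807645872247, 'fy': 494.52807645872247, 'cx': 313.8720099146167, 'cy': 247.50784591091355, 'origin': array([0.40191014, 0.03332427, 1.19784425]), 'orientation': array([-0.70339166, -0.04790636,  0.05226602,  0.70725767])}
side {'fx': 475.2067639470097, 'fy': 475.2067639470097, 'cx': 328.23973103862147, 'cy': 244.62784956293135, 'origin': array([ 0.33911546, -0.71541081,  0.8298703 ]), 'orientation': array([ 0.91000876,  0.38723442, -0.05011963, -0.13936134])}
wrist {'fx': 363.7880053899921, 'fy': 363.7880053899921, 'cx': 312.9633251243678, 'cy': 234.90851780081476, 'origin': array([0.07985016, 0.57431246, 0.37433378]), 'orientation': array([ 0.78583923, -0.11864485, -0.08918901,  0.60035442])}
```

View pics/top0.png

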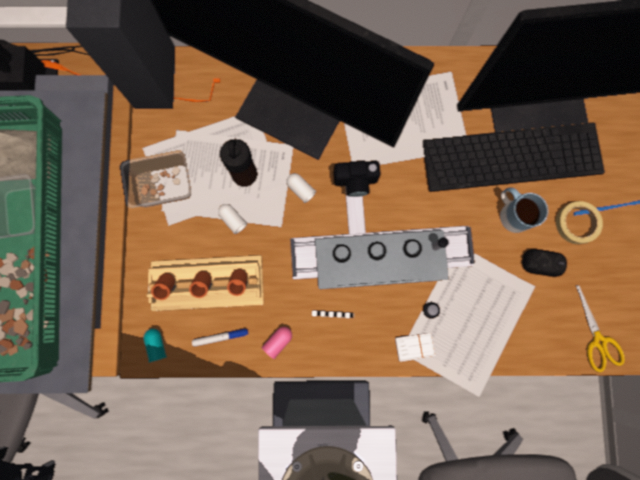

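View pics/side0.png

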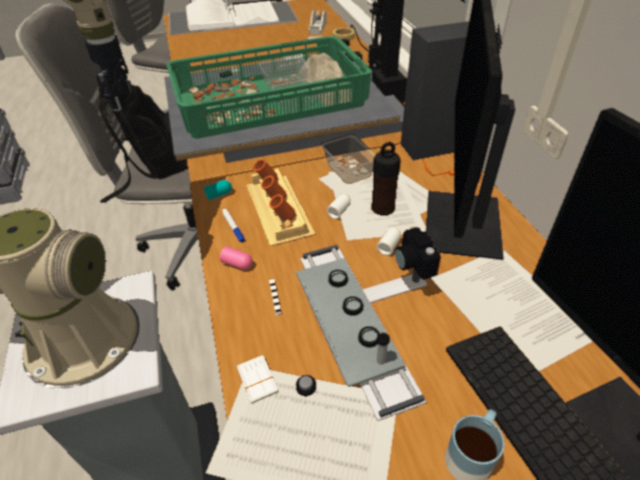

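The top view shows three clay jars in the rack at (163,287), (201,285) and (238,282). The rings are at (342,252), (377,250) and (412,248), the handle is at about (440,241) and the scale bar at (332,314). The black round item at (431,310) may be the release button. The pink, turquoise and two white jars are look-alikes. Next I'll enlarge the relevant areas.

```bash
python3 - <<'E'
from h import *
im=np.load('top0i.npy')
a=cv2.resize(im[225:370,140:300],None,fx=2.5,fy=2.5,interpolation=cv2.INTER_CUBIC)
b=cv2.resize(im[225:370,285:480],None,fx=2.5,fy=2.5,interpolation=cv2.INTER_CUBIC)
s=np.load('side0i.npy')
e=cv2.resize(s[340:440,225:430],None,fx=2,fy=2,interpolation=cv2.INTER_CUBIC)
e2=cv2.resize(s[150:250,200:395],None,fx=2,fy=2,interpolation=cv2.INTER_CUBIC)
W=np.zeros((600,800,3),np.uint8)
r=np.hstack([a,b])[:, :890]; r=cv2.resize(r,(800,int(r.shape[0]*800/r.shape[1])));W[:r.shape[0]]=r
W[-200:,:400]=e[:,:400];W[-200:,400:790]=e2
save('crop1',W)
c=env.get_calibration('top');P=cloud(c,np.load('top0d.npy'))
for n,(u,v) in dict(r0=(342,252),r1=(377,250),r2=(412,248),hd=(441,241),hd2=(437,238),btn=(431,310),plate=(360,275),bar=(332,314),desk=(300,330),bl=(293,240),br=(471,230),box=(410,347),jar1=(163,285),jar2=(201,283),jar3=(238,281)).items():
    p=P[v-3:v+4,u-3:u+4]; print(n,P[v,u].round(3),'zmax',p[...,2].max().round(3))
E
```

```text
r0 [ 0.557 -0.041  0.036] zmax 0.039
r1 [ 0.561 -0.124  0.037] zmax 0.04
r2 [ 0.565 -0.208  0.036] zmax 0.038
hd [ 0.57  -0.257  0.113] zmax 0.116
hd2 [ 0.59  -0.269  0.031] zmax 0.115
btn [ 0.419 -0.25   0.023] zmax 0.027
plate [ 0.502 -0.083  0.033] zmax 1.198
bar [ 0.411 -0.017  0.006] zmax 0.013
desk [ 0.374  0.06  -0.002] zmax 0.006
bl [0.588 0.076 0.024] zmax 0.026
br [ 0.614 -0.362  0.001] zmax 0.029
box [ 0.333 -0.199  0.015] zmax 0.02
jar1 [0.476 0.359 0.104] zmax 0.111
jar2 [0.48  0.275 0.107] zmax 0.11
jar3 [0.484 0.194 0.108] zmax 0.108
```

View pics/crop1.png

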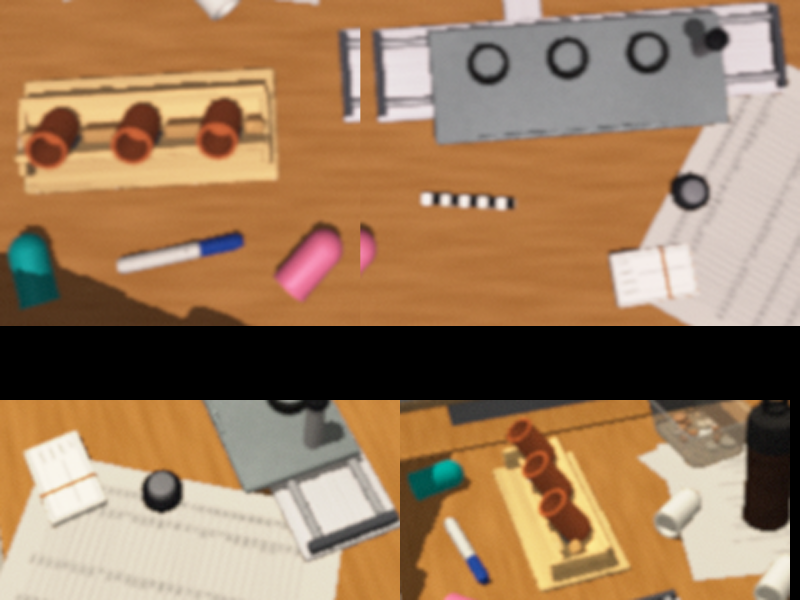

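The enlarged crops confirm the targets. The release button is the dark collar with a grey top at (431,310); the white item at (415,347) is a banded card pack. The three terracotta jars sit in the rack, and the scale bar is at (332,314). Now I'll measure them precisely from both fixed cameras.

```bash
cat >> h.py <<'E'
from scipy.optimize import least_squares
def axfit(p,ax,r):
    ax=ax/np.linalg.norm(ax); e1=np.cross([0,1,0],ax);e1/=np.linalg.norm(e1);e2=np.cross(ax,e1)
    a=p@e1;b=p@e2
    s=least_squares(lambda x:np.hypot(a-x[0],b-x[1])-r,[a.mean(),b.mean()],loss='soft_l1',f_scale=.001)
    return s.x,e1,e2,ax,np.abs(s.fun).mean()
E
python3 - <<'E'
from h import *
for n in ['top','side']:
    c=env.get_calibration(n);im=np.load(n+'0i.npy');P=cloud(c,np.load(n+'0d.npy'));hsv=cv2.cvtColor(im,cv2.COLOR_RGB2HSV)
    x,y,z=P[...,0],P[...,1],P[...,2]
    print(n)
    # rings
    ring=(im.max(2)<75)&(z>.03)&(z<.055)&(x>.5)&(x<.62)&(y>-.24)&(y<0.0)
    nl,l,st,ce=cv2.connectedComponentsWithStats(ring.astype(np.uint8))
    for i in range(1,nl):
        if st[i,4]>60:
            m=(l==i).astype(np.uint8);cn=cv2.findContours(m,0,2)[0][0]
            (u,v),ax,an=cv2.fitEllipse(cn);print(' ring',st[i,4],(round(u,1),round(v,1)),np.round(ax,1),cast(c,u,v,.044).round(4))
    # handle head
    h=(z>.085)&(z<.13)&(x>.5)&(x<.63)&(y>-.32)&(y<-.22);p=P[h];print(' head',h.sum(),p.mean(0).round(4),p.min(0).round(3),p.max(0).round(3))
    t=h&(z>.107);print('  top',P[t].mean(0).round(4))
    b=(z>.018)&(z<.05)&(x>.38)&(x<.45)&(y>-.29)&(y<-.21);p=P[b];print(' btn',b.sum(),p.mean(0).round(4),p.min(0).round(3),p.max(0).round(3))
    # bar
    bar=(z>.004)&(z<.03)&(x>.37)&(x<.45)&(y>-.09)&(y<.07);p=P[bar];(u)=cv2.minAreaRect((p[:,:2]*1000).astype(np.float32));print(' bar',bar.sum(),u,np.median(p[:,2]).round(4))
    # jars
    clay=(hsv[...,0]<14)&(hsv[...,1]>110)&(z>.065)&(x>.4)&(x<.6)&(y>.14)&(y<.42)
    k=np.ones((3,3),np.uint8)
    for y0 in (.359,.275,.194):
        m=clay&(abs(y-y0)<.03);p=P[m]
        th=np.radians(2.8);axd=R.from_euler('z',th).apply([-.5,0,.866])
        s,e1,e2,a,res=axfit(p,axd,.020)
        o=s[0]*e1+s[1]*e2; o=o+a*(.034-o[2])/a[2]
        print(' jar',m.sum(),o.round(4),'res',res.round(4),'tmax',((p-o)@a).max().round(4))
    rk=(z>.015)&(z<.06)&(x>.38)&(x<.62)&(y>.12)&(y<.44)&~clay;print(' rack',cv2.minAreaRect((P[rk][:,:2]*1000).astype(np.float32)))
    pl=(z>.028)&(z<.04)&(x>.45)&(x<.65)&(y>-.32)&(y<.05)&(im.max(2)>75)&(hsv[...,1]<60);print(' plate',cv2.minAreaRect((P[pl][:,:2]*1000).astype(np.float32)),np.median(z[pl]))
    d=(z>-.02)&(z<.02)&(x>.36)&(x<.40)&(y>-.1)&(y<.1);print(' deskz',np.median(z[d]))
E
```

```text
top
 ring 123 (412.1, 247.5) [15.4 17. ] [ 0.5654 -0.2061  0.044 ]
 ring 128 (376.4, 250.3) [17.4 17.7] [ 0.5591 -0.1216  0.044 ]
 ring 111 (341.2, 252.9) [17.1 17.6] [ 0.5534 -0.0386  0.044 ]
 head 105 [ 0.5678 -0.2604  0.1095] [ 0.557 -0.272  0.085] [ 0.58  -0.25   0.117]
  top [ 0.5682 -0.2608  0.112 ]
 btn 93 [ 0.4202 -0.2523  0.0226] [ 0.407 -0.266  0.018] [ 0.431 -0.24   0.027]
 bar 328 ((410.37896728515625, -11.194175720214844), (155.9974822998047, 78.23998260498047), 89.66234588623047) 0.0073
 jar 362 [0.4997 0.3693 0.034 ] res 0.002 tmax 0.0785
 jar 351 [0.5041 0.2857 0.034 ] res 0.0019 tmax 0.079
 jar 336 [0.5084 0.2019 0.034 ] res 0.002 tmax 0.0795
 rack ((505.6739807128906, 297.8929443359375), (180.23367309570312, 280.2674865722656), 16.190431594848633)
 plate ((540.0691528320312, -133.35707092285156), (120.3807373046875, 309.5378723144531), 3.8987443447113037) 0.0344770637799765
 deskz 0.00035543449239439084
side
 ring 133 (337.8, 278.0) [16.2 17.8] [ 0.5533 -0.0428  0.044 ]
 ring 161 (352.4, 305.7) [17.9 19.9] [ 0.5586 -0.1263  0.044 ]
 ring 174 (369.1, 336.3) [18.2 19.2] [ 0.5648 -0.209   0.044 ]
 head 175 [ 0.5684 -0.2644  0.1062] [ 0.558 -0.273  0.085] [ 0.581 -0.249  0.114]
  top [ 0.5695 -0.2626  0.1107]
 btn 127 [ 0.4214 -0.254   0.021 ] [ 0.409 -0.266  0.018] [ 0.434 -0.241  0.026]
 bar 188 ((408.9164123535156, -29.683578491210938), (122.77944946289062, 30.40775489807129), 72.79747772216797) 0.0072
 jar 255 [0.4984 0.3699 0.034 ] res 0.002 tmax 0.0769
 jar 279 [0.504  0.2859 0.034 ] res 0.002 tmax 0.0765
 jar 307 [0.5079 0.2019 0.034 ] res 0.002 tmax 0.076
 rack ((505.0641174316406, 294.1839294433594), (177.98324584960938, 276.7689514160156), 16.48499870300293)
 plate ((541.3573608398438, -133.4407196044922), (121.07669830322266, 312.2645568847656), 3.6322455406188965) 0.03312550586259433
 deskz -0.0008114387049146798
```

```bash
cat >> h.py <<'E'
# target tool orientation: tool y at yaw (deg) in world, tool z = down tilted by 'tilt' deg towards (yaw-90)... 
def ori(yaw,tilt=0):
    # tool y axis horizontal at angle yaw; tilt leans tool z outward (+ perpendicular, yaw-90)
    y=np.array([np.cos(np.radians(yaw)),np.sin(np.radians(yaw)),0])
    f=np.array([y[1],-y[0],0]);t=np.radians(tilt)
    z=np.sin(t)*f+np.array([0,0,-np.cos(t)])
    return R.from_matrix(np.stack([np.cross(y,z),y,z],1))
def plan(*tg,start=None):
    s=env.get_state()
    p0=np.array(s['tcp_pos']);r0=q2R(s['orientation'])
    print('t',round(s['clock'],2),'tcp',p0.round(4),'F',s['wrist_force'].round(1),'gap',round(s['finger_gap'],4),'q',s['joint_pos'].round(2))
    for p,o in tg:
        print('  turn',(r0.inv()*o).as_rotvec(degrees=True).round(2),'shift cm',(r0.inv().apply(np.array(p)-p0)*100).round(2))
E
python3 - <<'E'
from h import *
plan(([.569,-.2625,.17],ori(3.9)),([.569,-.2625,.068],ori(3.9)))
E
```

```text
t 0.15 tcp [0.1514 0.5543 0.2306] F [-0.2 -0.7 -1. ] gap 0.0853 q [1.16 0.31 0.05 1.3  0.   1.43]
  turn [-7.000e-02  4.000e-02  7.082e+01] shift cm [-61.81 -67.78   6.14]
  turn [-7.000e-02  4.000e-02  7.082e+01] shift cm [-61.81 -67.77  16.34]
```

Call:
carry_out --steps '[[[0, 0, 0], [-10, -12, 0], 40], [[0, 0, 12], [-20, -24, 0], 40], [[0, 0, 24], [-30, -36, 0], 40], [[0, 0, 36], [-40, -47, 0], 40], [[0, 0, 48], [-50, -57, 0], 40], [[0, 0, 60], [-61.8, -67.8, 0], 40], [[0, 0, 70.8], [-61.8, -67.8, 0], 40], [[0, 0, 70.8], [-61.8, -67.8, 0], 40]]' --force 40

```text
clock: 1.15
tcp_pos: [0.3729, 0.1044, 0.2314]
orientation: [0.0, 0.684, 0.729, 0.0]
wrist_force: [1.3, 0.5, -0.2]
finger_gap: 0.0718
grip_force: 0.0
```

```bash
python3 - <<'E'
from h import *
plan(([.569,-.2625,.17],ori(3.9)),([.569,-.2625,.068],ori(3.9)))
E
```

```text
t 1.15 tcp [0.3729 0.1044 0.2314] F [ 1.3  0.5 -0.2] gap 0.0718 q [ 0.06 -0.05 -0.38  1.24  0.    1.57]
  turn [ 0.05 -0.02 -0.23] shift cm [-37.87  17.21   6.14]
  turn [ 0.05 -0.02 -0.23] shift cm [-37.88  17.2   16.34]
```

Call:
carry_out --steps '[[[0, 0, 0], [-37.9, 17.2, 2], 40], [[0, 0, 0], [-37.9, 17.2, 2], 40], [[0, 0, 0], [-37.9, 17.2, 2], 40], [[0, 0, 0], [-37.9, 17.2, 4], 40], [[0, 0, 0], [-37.9, 17.2, 4], 40], [[0, 0, 0], [-37.9, 17.2, 6], 40], [[0, 0, 0], [-37.9, 17.2, 6], 40], [[0, 0, 0], [-37.9, 17.2, 6], 40]]'

```text
clock: 2.15
tcp_pos: [0.5698, -0.2626, 0.1681]
orientation: [-0.002, 0.684, 0.73, -0.0]
wrist_force: [-0.8, 0.3, -0.0]
finger_gap: 0.0721
grip_force: 0.0
```

```bash
python3 - <<'E'
from h import *
plan(([.569,-.2625,.068],ori(3.9)))
c=env.get_calibration('wrist');im,d=env.read_camera('wrist');save('w1',im);P=cloud(c,d);x,y,z=np.moveaxis(P,-1,0)
h=(z>.103)&(z<.12)&(abs(x-.569)<.04)&(abs(y+.262)<.04);p=P[h]
print(h.sum(),(p.min(0)+p.max(0))/2,p.min(0),p.max(0))
E
```

```text
t 2.15 tcp [ 0.5698 -0.2626  0.1681] F [-0.8  0.3 -0. ] gap 0.0721 q [-0.56  0.44  0.08  1.21 -0.    0.95]
  turn [-0.17 -0.11 -0.18] shift cm [-0.   -0.05 10.01]
1276 [ 0.57000608 -0.26018859  0.10924181] [ 0.55817748 -0.27196667  0.10326241] [ 0.58183467 -0.24841051  0.11522121]
```

View pics/w1.png

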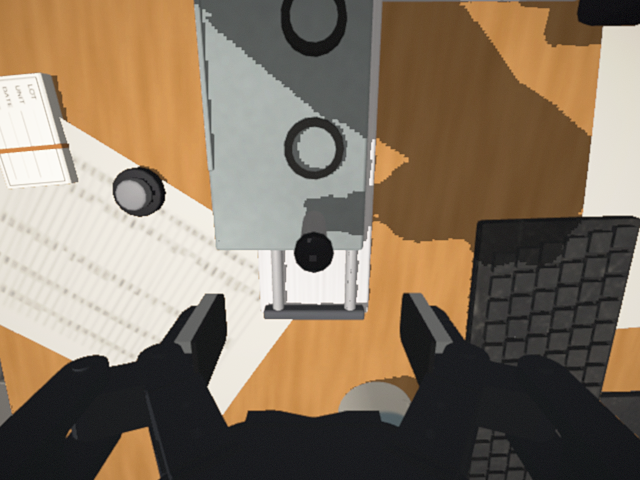

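The wrist view shows the handle head at (314,252), centred between the fingers, and the first ring at (315,148). I'll descend and grip.

Call:
carry_out --steps '[[[0, 0, 0], [0.15, 0, 5], 40], [[0, 0, 0], [0.15, 0, 10], 40], [[0, 0, 0], [0.15, 0, 10], 40], [[0, 0, 0], [0.15, 0, 10], 255], [[0, 0, 0], [0.15, 0, 10], 255], [[0, 0, 0], [0.15, 0, 10], 255], [[0, 0, 0], [0.15, 0, 10], 255], [[0, 0, 0], [0.15, 0, 10], 255]]' --force 40

```text
clock: 3.2
tcp_pos: [0.5697, -0.2594, 0.0739]
orientation: [0.001, 0.683, 0.731, -0.0]
wrist_force: [-5.0, -0.3, 7.3]
finger_gap: 0.0223
grip_force: 38.7
```

Call:
carry_out --steps '[[[0, 0, 0], [-0.6, 0, 0], 255], [[0, 0, 0], [-1.6, 0, 0], 255], [[0, 0, 0], [-2.6, 0, 0], 255], [[0, 0, 0], [-3.6, 0, 0], 255], [[0, 0, 0], [-4.6, 0, 0], 255], [[0, 0, 0], [-5.6, 0, 0], 255], [[0, 0, 0], [-6.4, 0, 0], 255], [[0, 0, 0], [-6.8, 0, 0], 255]]'

```text
clock: 4.2
tcp_pos: [0.5742, -0.3275, 0.0739]
orientation: [0.001, 0.683, 0.731, -0.0]
wrist_force: [-5.3, 1.6, 7.5]
finger_gap: 0.0228
grip_force: 38.8
```

Call:
carry_out --steps '[[[0, 0, 0], [-0.3, 0, 0], 255], [[0, 0, 0], [-0.6, 0, 0], 255], [[0, 0, 0], [-0.9, 0, 0], 255], [[0, 0, 0], [-1.2, 0, 0], 255], [[0, 0, 0], [-1.4, 0, 0], 255], [[0, 0, 0], [-1.6, 0, 0], 255], [[0, 0, 0], [-1.8, 0, 0], 255], [[0, 0, 0], [-2.0, 0, 0], 255]]'

```text
clock: 5.2
tcp_pos: [0.5742, -0.3304, 0.0734]
orientation: [-0.01, 0.679, 0.734, 0.008]
wrist_force: [-4.9, 47.9, 23.6]
finger_gap: 0.0225
grip_force: 39.1
```

Call:
carry_out --steps '[[[0, 0, 0], [-0.2, 0, 0], 255], [[0, 0, 0], [-0.4, 0, 0], 255], [[0, 0, 0], [-0.6, 0, 0], 255], [[0, 0, 0], [-0.8, 0, 0], 255], [[0, 0, 0], [-0.9, 0, 0], 255], [[0, 0, 0], [-1.0, 0, 0], 255], [[0, 0, 0], [-1.1, 0, 0], 255], [[0, 0, 0], [-1.2, 0, 0], 255]]'

```text
clock: 6.2
tcp_pos: [0.5765, -0.3588, 0.0711]
orientation: [-0.0, 0.683, 0.731, 0.0]
wrist_force: [1.0, -0.8, 0.8]
finger_gap: 0.0003
grip_force: 0.0
```

Call:
carry_out --steps '[[[0, 0, 0], [-1, 0, 0], 255], [[0, 0, 0], [-1, 0, -4], 255], [[0, 0, 0], [-1, 0, -10], 60], [[0, 0, 0], [-1, 0, -14], 60], [[0, 0, 0], [8, -3, -14], 60], [[0, 0, 0], [14, -9, -14], 60], [[0, 0, 0], [20, -15, -14], 60], [[0, 0, 0], [26, -15, -14], 60]]'

```text
clock: 7.2
tcp_pos: [0.4366, -0.1645, 0.2114]
orientation: [0.0, 0.683, 0.73, 0.0]
wrist_force: [0.1, 0.9, 0.4]
finger_gap: 0.0655
grip_force: 0.0
```

```bash
cat >> h.py <<'E'
def rings(n,im,P,c,ylo=-.33,yhi=0):
    x,y,z=np.moveaxis(P,-1,0);out=[]
    m=(im.max(2)<75)&(z>.03)&(z<.055)&(x>.5)&(x<.62)&(y>ylo)&(y<yhi)
    nl,l,st,ce=cv2.connectedComponentsWithStats(m.astype(np.uint8))
    for i in range(1,nl):
        if st[i,4]>60:
            cn=max(cv2.findContours((l==i).astype(np.uint8),0,2)[0],key=len)
            (u,v),ax,an=cv2.fitEllipse(cn);out.append((cast(c,u,v,.044).round(4).tolist(),np.round(ax,1).tolist()))
    return out
E
python3 - <<'E'
from h import *
for n in ['top','side']:
    c=env.get_calibration(n);im,d=env.read_camera(n);save(n+'2',im);P=cloud(c,d);x,y,z=np.moveaxis(P,-1,0)
    print(n,rings(n,im,P,c))
    h=(z>.105)&(z<.125)&(abs(x-.573)<.03)&(abs(y+.333)<.03);p=P[h]
    if h.sum(): print(' head',h.sum(),(p.min(0)+p.max(0))/2)
plan(([.508-.04,.2019,.2],ori(93,30)))
E
```

```text
top [([0.5664, -0.1368, 0.044], [26.2, 59.2]), ([0.5696, -0.2727, 0.044], [16.2, 17.1])]
side [([0.5576, -0.1101, 0.044], [21.3, 23.3]), ([0.5636, -0.1905, 0.044], [21.1, 22.0]), ([0.5686, -0.2768, 0.044], [21.3, 22.2])]
 head 147 [ 0.57440508 -0.32978218  0.10975695]
t 7.3 tcp [ 0.4339 -0.1605  0.2111] F [-0.1 -1.   0.5] gap 0.0657 q [-0.53  0.11 -0.26  1.2   0.    0.97]
  turn [-23.24 -23.96 -86.73] shift cm [35.9   5.98  1.21]
```

View pics/top2.png

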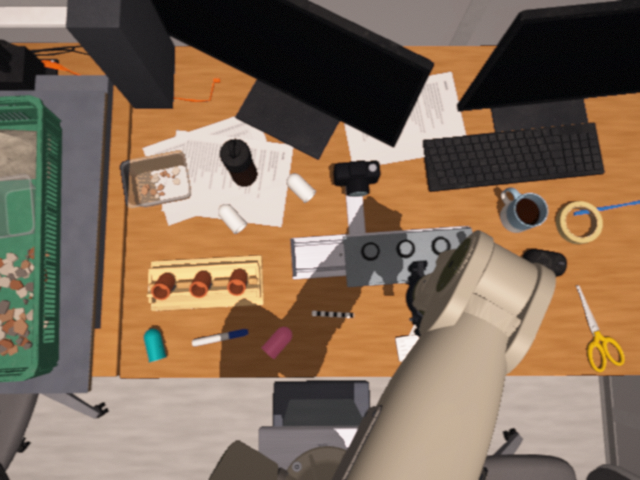

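The carriage is now at the right end of its base, with the rings near (370,250), (405,247) and (440,245). Everything else is undisturbed. Next is the nearest jar, at (238,282).

Call:
carry_out --steps '[[[-23.2, -24, -86.7], [6, 1, 0], 60], [[-23.2, -24, -86.7], [12, 2, 0], 60], [[-23.2, -24, -86.7], [18, 3, 0], 60], [[-23.2, -24, -86.7], [24, 4, 0], 60], [[-23.2, -24, -86.7], [30, 5, 0], 60], [[-23.2, -24, -86.7], [35.9, 6, 1], 60], [[-23.2, -24, -86.7], [35.9, 6, 1], 60], [[-23.2, -24, -86.7], [35.9, 6, 1], 60]]'

```text
clock: 8.3
tcp_pos: [0.4741, 0.1987, 0.2015]
orientation: [0.246, 0.03, 0.969, 0.004]
wrist_force: [-0.8, -0.4, 0.6]
finger_gap: 0.0652
grip_force: 0.0
```

```bash
cat >> h.py <<'E'
AX=R.from_euler('z',3,degrees=True).apply([-.5,0,np.sqrt(.75)])
JO=[np.array([.508,.2019,.034]),np.array([.504,.2858,.034]),np.array([.4991,.3696,.034])]
E
python3 - <<'E'
from h import *
o=JO[0]
plan((o+.13*AX,ori(93,30)),(o+.03*AX,ori(93,30)),([.508,.2,.2],ori(93,0)))
E
```

```text
t 8.3 tcp [0.4741 0.1987 0.2015] F [-0.8 -0.4  0.6] gap 0.0652 q [ 0.34 -0.13 -0.65  0.58 -0.16  0.36]
  turn [-1.89 -1.49 -6.07] shift cm [ 5.34 -0.32  3.35]
  turn [-1.89 -1.49 -6.07] shift cm [ 5.1   0.02 13.34]
  turn [-0.26 28.48 -6.42] shift cm [-2.89  0.32  1.75]
```

Call:
carry_out --steps '[[[-1.9, -1.5, -6], [2, 0, 1], 60], [[-1.9, -1.5, -6], [5.3, -0.3, 2], 60], [[-1.9, -1.5, -6], [5.3, -0.3, 3.3], 60], [[-1.9, -1.5, -6], [5.3, -0.3, 3.3], 60], [[-1.9, -1.5, -6], [5.3, -0.3, 3.3], 60], [[-1.9, -1.5, -6], [5.3, -0.3, 3.3], 60], [[-1.9, -1.5, -6], [5.3, -0.3, 3.3], 60], [[-1.9, -1.5, -6], [5.3, -0.3, 3.3], 60]]'

```text
clock: 9.3
tcp_pos: [0.4426, 0.1976, 0.1473]
orientation: [0.258, -0.02, 0.966, 0.007]
wrist_force: [0.8, 0.1, 0.3]
finger_gap: 0.0652
grip_force: 0.0
```

```bash
python3 - <<'E'
from h import *
o=JO[0]
plan((o+.03*AX,ori(93,30)))
c=env.get_calibration('wrist');im,d=env.read_camera('wrist');save('w3',im);np.save('w3',P:=cloud(c,d));np.save('w3i',im)
hsv=cv2.cvtColor(im,cv2.COLOR_RGB2HSV);z=P[...,2]
clay=(hsv[...,0]<14)&(hsv[...,1]>110)
for o in JO:
    t=(P-o)@AX; r=np.linalg.norm(P-o-t[...,None]*AX,axis=-1)
    m=clay&(t>.068)&(t<.082)&(r<.028);p=P[m]
    e2=np.cross(AX,[1,0,0]);e2/=np.linalg.norm(e2);e1=np.cross(e2,AX)
    q=np.stack([(p-o)@e1,(p-o)@e2],1).astype(np.float32)*1000
    if len(q)>20: print(m.sum(),'rim offset (e1,e2) mm',cv2.minEnclosingCircle(q),'bbox',q.min(0),q.max(0),'t',np.percentile(t[m],[5,95]),'e1',e1.round(2),'e2',e2.round(2))
E
```

```text
t 9.3 tcp [0.4426 0.1976 0.1473] F [0.8 0.1 0.3] gap 0.0652 q [ 0.35 -0.16 -0.84  0.39 -0.15  0.27]
  turn [-0.11 -0.07 -0.57] shift cm [-0.02  0.1  10.09]
1712 rim offset (e1,e2) mm ((0.6845293641090393, 1.5204389095306396), 20.8261661529541) bbox [-20.113815 -18.875305] [21.487288 21.489594] t [0.06984812 0.07609053] e1 [ 0.87 -0.02  0.5 ] e2 [-0.    1.    0.03]
1952 rim offset (e1,e2) mm ((0.5243582725524902, 1.1297640800476074), 21.010713577270508) bbox [-20.18132  -19.836485] [21.267216 21.818792] t [0.06909997 0.07607386] e1 [ 0.87 -0.02  0.5 ] e2 [-0.    1.    0.03]
2375 rim offset (e1,e2) mm ((0.31856000423431396, 1.2650930881500244), 21.468753814697266) bbox [-19.539375 -19.898174] [21.447487 21.915089] t [0.06871748 0.07562348] e1 [ 0.87 -0.02  0.5 ] e2 [-0.    1.    0.03]
```

View pics/w3.png

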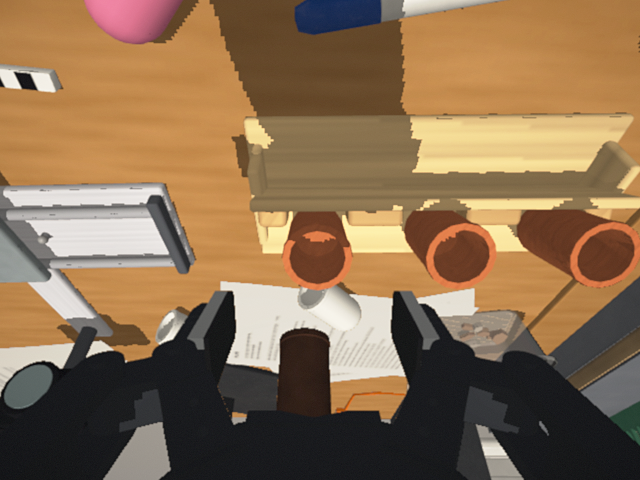

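The wrist view shows three terracotta mouths at (318,260), (461,255) and (608,255). The nearest is centred between the fingers, and its rim is within 1.5 mm of the estimate. I'll go in along the jar's axis and grip.

Call:
carry_out --steps '[[[0, 0, -0.5], [0.05, 0.2, 3], 60], [[0, 0, -0.5], [0.05, 0.2, 6], 60], [[0, 0, -0.5], [0.05, 0.2, 9], 60], [[0, 0, -0.5], [0.05, 0.2, 10], 60], [[0, 0, -0.5], [0.05, 0.2, 10], 60], [[0, 0, -0.5], [0.05, 0.2, 10], 255], [[0, 0, -0.5], [0.05, 0.2, 10], 255], [[0, 0, -0.5], [0.05, 0.2, 10], 255]]' --force 40

```text
clock: 10.35
tcp_pos: [0.492, 0.202, 0.0612]
orientation: [0.259, -0.024, 0.966, 0.006]
wrist_force: [-4.5, -1.7, 6.4]
finger_gap: 0.0394
grip_force: 39.8
```

Call:
carry_out --steps '[[[0, 0, 0], [0, 0, 0], 255], [[0, 0, 0], [0, 0, 0], 255], [[0, 0, 0], [0, 0, -2], 255], [[0, 0, 0], [0, 0, -4], 255], [[0, 0, 0], [0, 0, -6], 255], [[0, 0, 0], [0, 0, -8], 255], [[0, 0, 0], [0, 0, -10], 255], [[0, 0, 0], [0, 0, -10], 255]]'

```text
clock: 11.35
tcp_pos: [0.4422, 0.2, 0.1483]
orientation: [0.259, -0.025, 0.965, 0.007]
wrist_force: [-0.2, 0.3, -1.9]
finger_gap: 0.0393
grip_force: 41.4
```

```bash
python3 - <<'E'
from h import *
plan(([.56,-.08,.22],ori(93.9,0)))
im,d=env.read_camera('side');save('s4',im)
E
```

```text
t 11.35 tcp [0.4422 0.2    0.1483] F [-0.2  0.3 -1.9] gap 0.0393 q [ 0.35 -0.16 -0.84  0.39 -0.15  0.26]
  turn [-0.26 30.06 -0.95] shift cm [-12.54 -28.57  -1.03]
```

Call:
carry_out --steps '[[[0, 5, 0], [-3, 0, -6], 255], [[0, 12, 0], [-5, -5, -6], 255], [[0, 20, 0], [-7, -11, -4], 255], [[0, 30, -1], [-8, -17, -3], 255], [[0, 30, -1], [-8, -23, -3], 255], [[0, 30, -1], [-8, -29, -3], 255], [[0, 30, -1], [-8, -35, -3], 255], [[0, 30, -1], [-8, -37, -3], 255]]'

```text
clock: 12.4
tcp_pos: [0.5151, -0.1708, 0.2112]
orientation: [-0.001, -0.031, 1.0, -0.003]
wrist_force: [-0.3, 0.9, -1.6]
finger_gap: 0.0394
grip_force: 41.6
```

```bash
python3 - <<'E'
from h import *
plan(([.569,-.275,.16],ori(93.9,0)))
for n in ['wrist','side','top']:
    c=env.get_calibration(n);im,d=env.read_camera(n);save(n+'5',im);P=cloud(c,d)
    print(n,rings(n,im,P,c,-.32,-.06))
    x,y,z=np.moveaxis(P,-1,0);h=(z>.105)&(z<.125)&(abs(x-.573)<.03)&(abs(y+.333)<.03);p=P[h]
    if h.sum(): print(' head',h.sum(),(p.min(0)+p.max(0))/2)
E
```

```text
t 12.4 tcp [ 0.5151 -0.1708  0.2112] F [-0.3  0.9 -1.6] gap 0.0394 q [-0.46  0.26 -0.08  1.23 -0.01 -0.53]
  turn [-0.3  -0.17 -0.31] shift cm [ -4.75 -10.71   5.16]
wrist [([0.5586, -0.1057, 0.044], [47.6, 48.2]), ([0.5697, -0.2719, 0.044], [46.1, 48.8]), ([0.5663, -0.1876, 0.044], [45.3, 49.6])]
 head 895 [ 0.57401721 -0.32849798  0.11001335]
side [([0.5589, -0.1079, 0.044], [19.1, 23.5]), ([0.5647, -0.1912, 0.044], [21.0, 23.8]), ([0.5687, -0.2767, 0.044], [21.1, 22.2])]
 head 148 [ 0.57436324 -0.3295436   0.10939029]
top [([0.5698, -0.1217, 0.044], [37.0, 72.5])]
```

View pics/wrist5.png

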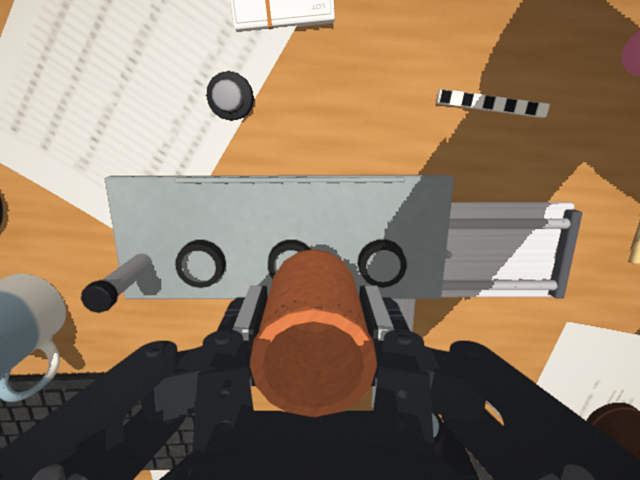

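The wrist view shows rings at (201,264), (291,262, partly hidden) and (382,262), with the handle at (99,296). The gripped jar hangs straight and the scale bar is at (492,103). I'll place the jar in the ring by the handle.

Call:
carry_out --steps '[[[-0.3, -0.2, -0.3], [-2, -4, 1], 255], [[-0.3, -0.2, -0.3], [-4, -8, 3], 255], [[-0.3, -0.2, -0.3], [-4.8, -10.6, 5], 255], [[-0.3, -0.2, -0.3], [-4.8, -10.6, 8], 255], [[-0.3, -0.2, -0.3], [-4.8, -10.6, 10], 255], [[-0.3, -0.2, -0.3], [-4.8, -10.6, 11], 255], [[-0.3, -0.2, -0.3], [-4.8, -10.6, 11], 255], [[-0.3, -0.2, -0.3], [-4.8, -10.6, 11], 255]]'

```text
clock: 13.55
tcp_pos: [0.5705, -0.27, 0.1048]
orientation: [0.002, -0.037, 0.999, -0.001]
wrist_force: [0.3, -0.1, -1.1]
finger_gap: 0.0393
grip_force: 41.6
```

```bash
python3 - <<'E'
from h import *
plan(([.5695,-.2735,.0694],ori(93.9,0)))
E
```

```text
t 13.55 tcp [ 0.5705 -0.27    0.1048] F [ 0.3 -0.1 -1.1] gap 0.0393 q [-0.57  0.48 -0.02  1.07  0.   -0.64]
  turn [-0.08  0.19  0.29] shift cm [ 0.14 -0.33  3.54]
```

Call:
carry_out --steps '[[[0, 0.2, 0.3], [0.1, -0.35, 0], 255], [[0, 0.2, 0.3], [0.1, -0.35, 1], 255], [[0, 0.2, 0.3], [0.1, -0.35, 2], 255], [[0, 0.2, 0.3], [0.1, -0.35, 2.6], 255], [[0, 0.2, 0.3], [0.1, -0.35, 3], 255], [[0, 0.2, 0.3], [0.1, -0.35, 3.3], 255], [[0, 0.2, 0.3], [0.1, -0.35, 3.5], 255], [[0, 0.2, 0.3], [0.1, -0.35, 3.5], 255]]'

```text
clock: 14.55
tcp_pos: [0.57, -0.2746, 0.0705]
orientation: [0.0, -0.034, 0.999, -0.001]
wrist_force: [-1.3, -0.2, 5.7]
finger_gap: 0.0391
grip_force: 42.6
```

```bash
python3 - <<'E'
from h import *
plan(([.5695,-.2735,.0694],ori(93.9,0)))
print(env.get_state()['ft_torque'])
im,d=env.read_camera('side');s=im[240:440,240:480];save('s6',cv2.resize(s,None,fx=2.5,fy=2.5,interpolation=cv2.INTER_CUBIC))
E
```

```text
t 14.55 tcp [ 0.57   -0.2746  0.0705] F [-1.3 -0.2  5.7] gap 0.0391 q [-0.57  0.51 -0.06  1.   -0.   -0.64]
  turn [-0.15  0.04 -0.06] shift cm [0.05 0.11 0.11]
[ 0.09610821  0.2398222  -0.05981721]
```

View pics/s6.png

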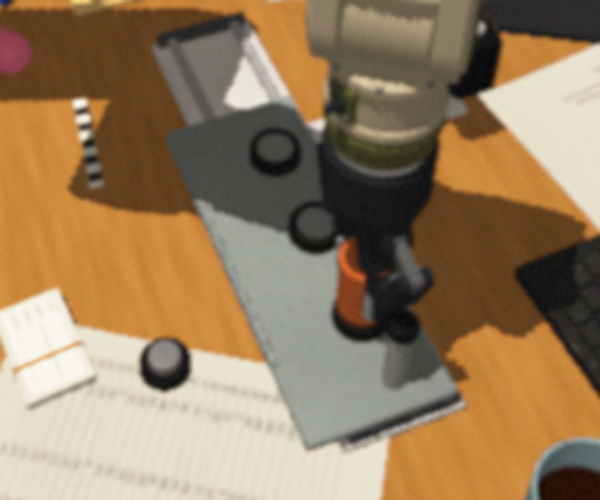

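The side view shows the jar in the ring beside the handle at about (360,300), with the finger just clear of the handle head. I'll open a little, then lift straight up.

Call:
carry_out --steps '[[[0, 0, 0], [0, 0, 0], 130], [[0, 0, 0], [0, 0, 0], 105], [[0, 0, 0], [0, 0, 0], 105], [[0, 0, 0], [0, 0, 0], 105], [[0, 0, 0], [0, 0, -2], 105], [[0, 0, 0], [0, 0, -5], 105], [[0, 0, 0], [0, 0, -9], 105], [[0, 0, 0], [0, 0, -13], 60]]'

```text
clock: 15.6
tcp_pos: [0.569, -0.2737, 0.1996]
orientation: [-0.001, -0.033, 0.999, -0.0]
wrist_force: [-0.7, -0.1, -0.3]
finger_gap: 0.0649
grip_force: 0.0
```

```bash
cat >> h.py <<'E'
def jaraxis(P,im,o,h=.075):
    """fit standing jar: rim centre offset and lower body centre, from clay pixels near ring centre o (xy)"""
    hsv=cv2.cvtColor(im,cv2.COLOR_RGB2HSV);x,y,z=np.moveaxis(P,-1,0)
    clay=(hsv[...,0]<14)&(hsv[...,1]>110)&(np.hypot(x-o[0],y-o[1])<.045)&(z>.05)&(z<.13)
    p=P[clay]
    if len(p)<40: print('few',len(p));return
    def f(s):
        a=np.array([s[2],s[3],1]);a/=np.linalg.norm(a);d=p-np.array([s[0],s[1],.08]);return np.linalg.norm(np.cross(d,a),axis=1)-.02
    out=p[:,2]<p[:,2].max()-.008
    p=p[out]
    s=least_squares(f,[o[0],o[1],0,0],loss='soft_l1',f_scale=.001)
    print('jar',len(p),'centre z.08',s.x[:2].round(4),'tilt deg x,y',np.degrees(s.x[2:]).round(1),'res',np.abs(s.fun).mean().round(4),'zmax',P[clay][:,2].max().round(4))
E
python3 - <<'E'
from h import *
o=JO[1]
plan((o+.13*AX,ori(93,30)),(o+.13*AX+np.array([0,0,.06]),ori(93,30)))
for n in ['wrist','side','top']:
    c=env.get_calibration(n);im,d=env.read_camera(n);P=cloud(c,d);save(n+'7',im);jaraxis(P,im,[.5695,-.2735])
E
```

```text
t 15.6 tcp [ 0.569  -0.2737  0.1996] F [-0.7 -0.1 -0.3] gap 0.0649 q [-0.57  0.44  0.15  1.28 -0.   -0.64]
  turn [  0.22 -30.12   0.82] shift cm [ 9.23 56.36  5.31]
  turn [  0.22 -30.12   0.82] shift cm [ 9.25 56.36 -0.69]
jar 2226 centre z.08 [ 0.5645 -0.2763] tilt deg x,y [8.  6.5] res 0.0034 zmax 0.1168
jar 532 centre z.08 [ 0.5706 -0.2749] tilt deg x,y [-1.6 -2.2] res 0.0018 zmax 0.1154
jar 219 centre z.08 [ 0.5703 -0.2698] tilt deg x,y [ 4.7 -6.4] res 0.0036 zmax 0.1177
```

Call:
carry_out --steps '[[[0, 0, 0], [2, 6, -1], 60], [[0, -5, 0], [3, 12, -1], 60], [[0, -10, 0], [4, 18, -1], 60], [[0, -15, 0], [5, 24, -1], 60], [[0, -20, 0], [6, 30, -1], 60], [[0, -25, 0], [7, 36, -1], 60], [[0, -30, 0.8], [8, 42, -1], 60], [[0, -30, 0.8], [9, 48, -1], 60]]'

```text
clock: 16.75
tcp_pos: [0.4432, 0.1995, 0.2058]
orientation: [0.257, -0.025, 0.966, 0.008]
wrist_force: [1.2, -0.3, 1.0]
finger_gap: 0.0656
grip_force: 0.0
```

```bash
python3 - <<'E'
from h import *
o=JO[1]+[0,.0012,0]
plan((o+.13*AX,ori(93,30)),(o+.031*AX,ori(93,30)))
E
```

```text
t 16.75 tcp [0.4432 0.1995 0.2058] F [ 1.2 -0.3  1. ] gap 0.0656 q [ 0.35 -0.22 -0.72  0.56 -0.14  0.26]
  turn [ 0.14 -0.21 -0.03] shift cm [2.93 8.4  5.18]
  turn [ 0.14 -0.21 -0.03] shift cm [ 2.89  8.38 15.08]
```

Call:
carry_out --steps '[[[0.1, -0.2, 0], [1, 4, 0], 60], [[0.1, -0.2, 0], [2.9, 8.4, 2], 60], [[0.1, -0.2, 0], [2.9, 8.4, 5.2], 60], [[0.1, -0.2, 0], [2.9, 8.4, 5.2], 60], [[0.1, -0.2, 0], [2.9, 8.4, 7], 60], [[0.1, -0.2, 0], [2.9, 8.4, 9], 60], [[0.1, -0.2, 0], [2.9, 8.4, 10], 60], [[0.1, -0.2, 0], [2.9, 8.4, 10], 60]]'

```text
clock: 17.75
tcp_pos: [0.4674, 0.2838, 0.1074]
orientation: [0.259, -0.025, 0.966, 0.007]
wrist_force: [-1.1, 0.2, -0.4]
finger_gap: 0.0651
grip_force: 0.0
```

```bash
python3 - <<'E'
from h import *
o=JO[1]+[0,.0012,0]
plan((o+.031*AX,ori(93,30)))
E
```

```text
t 17.75 tcp [0.4674 0.2838 0.1074] F [-1.1  0.2 -0.4] gap 0.0651 q [ 0.52  0.05 -0.76  0.28 -0.23  0.42]
  turn [ 0.03  0.05 -0.08] shift cm [0.49 0.12 5.1 ]
```

Call:
carry_out --steps '[[[0, 0, 0], [0.3, 0.1, 0], 60], [[0, 0, 0], [0.4, 0.1, 2], 60], [[0, 0, 0], [0.4, 0.1, 4], 60], [[0, 0, 0], [0.4, 0.1, 5], 60], [[0, 0, 0], [0.4, 0.1, 5], 60], [[0, 0, 0], [0.4, 0.1, 5], 255], [[0, 0, 0], [0.4, 0.1, 5], 255], [[0, 0, 0], [0.4, 0.1, 5], 255]]'

```text
clock: 18.75
tcp_pos: [0.4891, 0.2874, 0.0633]
orientation: [0.26, -0.026, 0.965, 0.008]
wrist_force: [-3.1, 1.6, 4.3]
finger_gap: 0.0396
grip_force: 39.8
```

Call:
carry_out --steps '[[[0, 0, 0], [0, 0, 0], 255], [[0, 0, 0], [0, 0, 0], 255], [[0, 0, 0], [0, 0, -2], 255], [[0, 0, 0], [0, 0, -4], 255], [[0, 0, 0], [0, 0, -6], 255], [[0, 0, 0], [0, 0, -9], 255], [[0, 0, 0], [0, 0, -12], 255], [[0, 0, 0], [0, 0, -15], 255]]'

```text
clock: 19.75
tcp_pos: [0.4129, 0.2819, 0.1924]
orientation: [0.259, -0.025, 0.966, 0.007]
wrist_force: [-0.2, 0.9, -1.5]
finger_gap: 0.0391
grip_force: 41.3
```

```bash
python3 - <<'E'
from h import *
plan(([.564,-.1897,.2],ori(93.9,0)))
E
```

```text
t 19.75 tcp [0.4129 0.2819 0.1924] F [-0.2  0.9 -1.5] gap 0.0391 q [ 0.59 -0.13 -0.69  0.55 -0.26  0.48]
  turn [-0.2  30.04 -0.89] shift cm [-11.32 -47.89   5.63]
```

Call:
carry_out --steps '[[[0, 3, 0], [0, -6, 0], 255], [[0, 8, 0], [-2, -12, 0], 255], [[0, 14, 0], [-4, -18, 1], 255], [[0, 20, 0], [-6, -24, 2], 255], [[0, 26, -0.5], [-8, -30, 3], 255], [[0, 30, -0.9], [-10, -36, 4], 255], [[0, 30, -0.9], [-11.3, -42, 5], 255], [[0, 30, -0.9], [-11.3, -47.9, 5.6], 255]]'

```text
clock: 20.75
tcp_pos: [0.5655, -0.1884, 0.1989]
orientation: [0.001, -0.034, 0.999, -0.001]
wrist_force: [0.7, -0.0, -1.0]
finger_gap: 0.039
grip_force: 41.5
```

```bash
python3 - <<'E'
from h import *
plan(([.565,-.1897,.105],ori(93.9,0)),([.565,-.1897,.0718],ori(93.9,0)))
E
```

```text
t 20.75 tcp [ 0.5655 -0.1884  0.1989] F [ 0.7 -0.  -1. ] gap 0.039 q [-0.46  0.36  0.04  1.24 -0.   -0.52]
  turn [-0.15  0.07 -0.  ] shift cm [ 0.07 -0.1   9.39]
  turn [-0.15  0.07 -0.  ] shift cm [ 0.07 -0.09 12.71]
```

Call:
carry_out --steps '[[[0, 0, 0], [0, -0.1, 4], 255], [[0, 0, 0], [0, -0.1, 8], 255], [[0, 0, 0], [0, -0.1, 10], 255], [[0, 0, 0], [0, -0.1, 11], 255], [[0, 0, 0], [0, -0.1, 12], 255], [[0, 0, 0], [0, -0.1, 12.4], 255], [[0, 0, 0], [0, -0.1, 12.6], 255], [[0, 0, 0], [0, -0.1, 12.7], 255]]'

```text
clock: 21.75
tcp_pos: [0.5655, -0.1877, 0.074]
orientation: [0.002, -0.034, 0.999, -0.002]
wrist_force: [-0.4, -1.3, 1.8]
finger_gap: 0.0389
grip_force: 41.6
```

```bash
python3 - <<'E'
from h import *
plan(([.565,-.1897,.0718],ori(93.9,0)))
print(env.get_state()['ft_torque'])
E
```

```text
t 21.75 tcp [ 0.5655 -0.1877  0.074 ] F [-0.4 -1.3  1.8] gap 0.0389 q [-0.45  0.44 -0.17  0.96 -0.   -0.52]
  turn [-0.21  0.2  -0.01] shift cm [ 0.07 -0.2   0.22]
[-0.06467985  0.09646551  0.02328657]
```

Call:
carry_out --steps '[[[-0.2, 0.2, 0], [0, -0.1, 0.1], 255], [[-0.2, 0.2, 0], [0, -0.15, 0.2], 255], [[-0.2, 0.2, 0], [0, -0.15, 0.2], 255], [[-0.2, 0.2, 0], [0, -0.15, 0.2], 130], [[-0.2, 0.2, 0], [0, -0.15, 0.2], 100], [[-0.2, 0.2, 0], [0, -0.15, 0.2], 100], [[-0.2, 0.2, 0], [0, -0.15, 0.2], 100], [[-0.2, 0.2, 0], [0, -0.15, -2], 100]]'

```text
clock: 22.75
tcp_pos: [0.5632, -0.1878, 0.0912]
orientation: [-0.003, -0.034, 0.999, 0.002]
wrist_force: [-0.6, -0.6, 0.4]
finger_gap: 0.0517
grip_force: 0.0
```

Call:
carry_out --steps '[[[0, 0, 0], [0, 0, -5], 100], [[0, 0, 0], [0, 0, -10], 60], [[0, -4, 0], [1, 6, -11], 60], [[0, -10, 0], [2, 12, -11], 60], [[0, -15, 0], [3, 18, -11], 60], [[0, -20, 0], [4, 24, -11], 60], [[0, -25, 0], [5, 30, -11], 60], [[0, -30, 0.8], [6, 36, -11], 60]]'

```text
clock: 23.75
tcp_pos: [0.48, 0.1677, 0.2042]
orientation: [0.26, -0.025, 0.965, 0.01]
wrist_force: [1.7, 0.7, 0.3]
finger_gap: 0.0655
grip_force: 0.0
```

```bash
python3 - <<'E'
from h import *
o=JO[2]+[0,.0012,0]
plan((o+.13*AX,ori(93,30)),(o+.031*AX,ori(93,30)))
W=[]
for n in ['side','top']:
    c=env.get_calibration(n);im,d=env.read_camera(n);P=cloud(c,d);np.save(n+'8i',im)
    jaraxis(P,im,[.5695,-.2735]);jaraxis(P,im,[.564,-.1897])
    s=im[240:400,270:470] if n=='side' else im[200:300,330:490]
    W.append(cv2.resize(s,(640,512) if n=='side' else (400,250),interpolation=cv2.INTER_CUBIC))
save('s8',W[0]);
E
```

```text
t 23.75 tcp [0.48   0.1677 0.2042] F [1.7 0.7 0.3] gap 0.0655 q [ 0.23 -0.19 -0.71  0.53 -0.08  0.15]
  turn [ 0.32  0.15 -0.13] shift cm [ 5.99 20.15  3.32]
  turn [ 0.32  0.15 -0.13] shift cm [ 6.01 20.09 13.22]
jar 537 centre z.08 [ 0.5705 -0.2747] tilt deg x,y [-1.6 -2.3] res 0.0017 zmax 0.1156
jar 499 centre z.08 [ 0.5658 -0.1905] tilt deg x,y [-0.3 -2.1] res 0.0016 zmax 0.1159
jar 272 centre z.08 [ 0.5683 -0.2693] tilt deg x,y [ 1.5 -6.6] res 0.0033 zmax 0.119
jar 252 centre z.08 [ 0.5645 -0.1838] tilt deg x,y [ -3. -15.] res 0.0038 zmax 0.1191
```

View pics/s8.png

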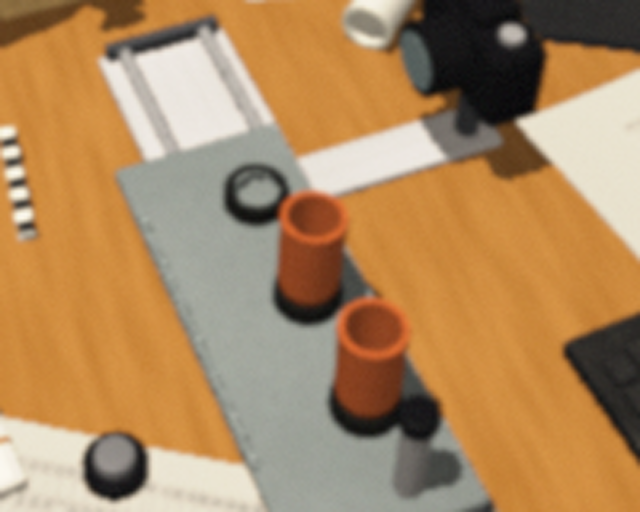

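Two jars stand upright in rings at (310,250) and (370,360), and the third ring at (257,192) is free. Now the last jar.

Call:
carry_out --steps '[[[0.3, 0.1, 0], [1.5, 6, 0], 60], [[0.3, 0.1, 0], [3, 12, 0], 60], [[0.3, 0.1, 0], [5, 18, 1], 60], [[0.3, 0.1, 0], [6, 20.1, 2], 60], [[0.3, 0.1, 0], [6, 20.1, 3.3], 60], [[0.3, 0.1, 0], [6, 20.1, 5], 60], [[0.3, 0.1, 0], [6, 20.1, 7], 60], [[0.3, 0.1, 0], [6, 20.1, 7], 60]]'

```text
clock: 24.85
tcp_pos: [0.4531, 0.3641, 0.1122]
orientation: [0.256, -0.024, 0.966, 0.005]
wrist_force: [0.4, 0.1, 0.5]
finger_gap: 0.065
grip_force: 0.0
```

```bash
python3 - <<'E'
from h import *
o=JO[2]+[0,.0012,0]
plan((o+.031*AX,ori(93,30)))
E
```

```text
t 24.85 tcp [0.4531 0.3641 0.1122] F [0.4 0.1 0.5] gap 0.065 q [ 0.69  0.14 -0.63  0.37 -0.3   0.58]
  turn [-0.2  -0.34 -0.1 ] shift cm [-0.13  0.45  5.98]
```

Call:
carry_out --steps '[[[-0.2, -0.3, 0], [-0.1, 0.4, 0], 60], [[-0.2, -0.3, 0], [-0.1, 0.4, 1], 60], [[-0.2, -0.3, 0], [-0.1, 0.4, 4], 60], [[-0.2, -0.3, 0], [-0.1, 0.4, 5.9], 60], [[-0.2, -0.3, 0], [-0.1, 0.4, 5.9], 60], [[-0.2, -0.3, 0], [-0.1, 0.4, 5.9], 255], [[-0.2, -0.3, 0], [-0.1, 0.4, 5.9], 255], [[-0.2, -0.3, 0], [-0.1, 0.4, 5.9], 255]]'

```text
clock: 25.85
tcp_pos: [0.4829, 0.3725, 0.0642]
orientation: [0.26, -0.026, 0.965, 0.009]
wrist_force: [-2.1, -0.7, 3.9]
finger_gap: 0.0391
grip_force: 39.7
```

Call:
carry_out --steps '[[[0, 0, 0], [0, 0, 0], 255], [[0, 0, 0], [0, 0, 0], 255], [[0, 0, 0], [0, 0, -2], 255], [[0, 0, 0], [0, 0, -4], 255], [[0, 0, 0], [0, 0, -6], 255], [[0, 0, 0], [0, 0, -9], 255], [[0, 0, 0], [0, 0, -12], 255], [[0, 0, 0], [0, 0, -15], 255]]'

```text
clock: 26.85
tcp_pos: [0.4066, 0.3674, 0.1932]
orientation: [0.259, -0.026, 0.965, 0.008]
wrist_force: [0.7, 0.0, -2.0]
finger_gap: 0.0392
grip_force: 41.1
```

```bash
python3 - <<'E'
from h import *
plan(([.559,-.105,.2],ori(93.9,0)))
E
```

```text
t 26.85 tcp [0.4066 0.3674 0.1932] F [ 0.7  0.  -2. ] gap 0.0392 q [ 0.77  0.   -0.56  0.6  -0.33  0.64]
  turn [-0.05 30.04 -0.84] shift cm [-11.39 -47.99   5.63]
```

Call:
carry_out --steps '[[[0, 3, 0], [0, -6, 0], 255], [[0, 8, 0], [-2, -12, 0], 255], [[0, 14, 0], [-4, -18, 1], 255], [[0, 20, 0], [-6, -24, 2], 255], [[0, 26, -0.5], [-8, -30, 3], 255], [[0, 30, -0.8], [-10, -36, 4], 255], [[0, 30, -0.8], [-11.4, -42, 5], 255], [[0, 30, -0.8], [-11.4, -48, 5.6], 255]]'

```text
clock: 27.85
tcp_pos: [0.5607, -0.1028, 0.1998]
orientation: [0.001, -0.034, 0.999, -0.0]
wrist_force: [1.4, -0.4, -1.1]
finger_gap: 0.0391
grip_force: 41.1
```

```bash
python3 - <<'E'
from h import *
plan(([.559,-.106,.0729],ori(93.9,0)))
E
```

```text
t 27.85 tcp [ 0.5607 -0.1028  0.1998] F [ 1.4 -0.4 -1.1] gap 0.0391 q [-0.32  0.31 -0.03  1.22  0.   -0.39]
  turn [-0.02  0.14 -0.05] shift cm [ 0.22 -0.3  12.69]
```

Call:
carry_out --steps '[[[0, 0.1, 0], [0.1, -0.2, 4], 255], [[0, 0.1, 0], [0.1, -0.2, 8], 255], [[0, 0.1, 0], [0.1, -0.2, 10], 255], [[0, 0.1, 0], [0.1, -0.2, 11], 255], [[0, 0.1, 0], [0.1, -0.2, 11], 255], [[0, 0.1, 0], [0.1, -0.2, 11], 255], [[0, 0.1, 0], [0.1, -0.2, 11], 255], [[0, 0.1, 0], [0.1, -0.2, 11], 255]]'

```text
clock: 28.85
tcp_pos: [0.5591, -0.1028, 0.0912]
orientation: [0.001, -0.033, 0.999, -0.0]
wrist_force: [-0.8, -0.1, -1.0]
finger_gap: 0.0389
grip_force: 41.3
```

```bash
python3 - <<'E'
from h import *
plan(([.559,-.106,.0729],ori(93.9,0)))
E
```

```text
t 28.85 tcp [ 0.5591 -0.1028  0.0912] F [-0.8 -0.1 -1. ] gap 0.0389 q [-0.32  0.38 -0.22  0.98 -0.   -0.39]
  turn [-0.06  0.08 -0.06] shift cm [ 0.03 -0.32  1.83]
```

Call:
carry_out --steps '[[[0, 0, 0], [0, -0.3, 0.5], 255], [[0, 0, 0], [0, -0.3, 1], 255], [[0, 0, 0], [0, -0.3, 1.4], 255], [[0, 0, 0], [0, -0.3, 1.7], 255], [[0, 0, 0], [0, -0.3, 1.8], 255], [[0, 0, 0], [0, -0.3, 1.9], 255], [[0, 0, 0], [0, -0.3, 1.9], 255], [[0, 0, 0], [0, -0.3, 1.9], 255]]'

```text
clock: 29.85
tcp_pos: [0.5599, -0.1059, 0.0732]
orientation: [0.001, -0.034, 0.999, -0.001]
wrist_force: [-0.6, 0.5, 8.6]
finger_gap: 0.0396
grip_force: 42.4
```

```bash
python3 - <<'E'
from h import *
plan(([.559,-.106,.0729],ori(93.9,0)))
E
```

```text
t 29.85 tcp [ 0.5599 -0.1059  0.0732] F [-0.6  0.5  8.6] gap 0.0396 q [-0.33  0.4  -0.24  0.93 -0.   -0.39]
  turn [-0.09  0.16 -0.06] shift cm [0.09 0.   0.03]
```

Seated, with an upward contact force of 8.6 N. I'll release, rise, then look at the carriage and the bar.

Call:
carry_out --steps '[[[0, 0, 0], [0, 0, -0.1], 130], [[0, 0, 0], [0, 0, -0.1], 105], [[0, 0, 0], [0, 0, -0.1], 100], [[0, 0, 0], [0, 0, -0.1], 100], [[0, 0, 0], [0, 0, -2], 100], [[0, 0, 0], [0, 0, -6], 100], [[0, 0, 0], [0, 0, -11], 60], [[0, 0, 0], [6, 0, -13], 60]]'

```text
clock: 30.85
tcp_pos: [0.504, -0.1111, 0.2043]
orientation: [0.004, -0.034, 0.999, -0.002]
wrist_force: [-1.5, -0.6, 0.4]
finger_gap: 0.065
grip_force: 0.0
```

Call:
carry_out --steps '[[[0, 0, 0], [6, 2, 0], 60], [[0, 0, 0], [8, 4, 0], 60], [[0, 0, 0], [8, 6, 0], 60], [[0, 0, 0], [8, 6, 0], 60], [[0, 0, 0], [8, 6, 0], 60], [[0, 0, 0], [8, 6, 0], 60], [[0, 0, 0], [8, 6, 0], 60], [[0, 0, 0], [8, 6, 0], 60]]'

```text
clock: 31.85
tcp_pos: [0.4159, -0.0553, 0.2011]
orientation: [-0.0, -0.033, 0.999, -0.0]
wrist_force: [-0.7, 0.7, 0.7]
finger_gap: 0.0653
grip_force: 0.0
```

```bash
python3 - <<'E'
from h import *
c=env.get_calibration('wrist');im,d=env.read_camera('wrist');save('w9',im);P=cloud(c,d);np.save('w9',P);np.save('w9i',im)
plan()
x,y,z=np.moveaxis(P,-1,0)
bar=(z>.0045)&(z<.02)&(x>.36)&(x<.46)&(y>-.12)&(y<.1)
m=cv2.morphologyEx(bar.astype(np.uint8),cv2.MORPH_OPEN,np.ones((3,3),np.uint8))
nl,l,st,ce=cv2.connectedComponentsWithStats(m)
for i in range(1,nl):
    if st[i,4]>200: print(st[i],ce[i].round(0),cv2.minAreaRect((P[l==i][:,:2]*1000).astype(np.float32)),np.median(z[l==i]))
for r in ([.5695,-.2735],[.564,-.1897],[.559,-.106]): jaraxis(P,im,r)
# edge lip
lip=(z>.036)&(z<.042)&(x>.44)&(x<.52)&(y>-.3)&(y<-.02);print('lip',lip.sum(),cv2.minAreaRect((P[lip][:,:2]*1000).astype(np.float32)) if lip.sum() else '')
c=env.get_calibration('side');im,d=env.read_camera('side');P=cloud(c,d);save('s9',im)
for r in ([.5695,-.2735],[.564,-.1897],[.559,-.106]): jaraxis(P,im,r)
E
```

```text
t 31.9 tcp [ 0.4158 -0.0553  0.2011] F [0.6 0.5 0.4] gap 0.0653 q [-0.32  0.03 -0.38  1.17 -0.   -0.39]
[ 309  164  108   27 1443] [362. 177.] ((386.0090026855469, -11.761058807373047), (99.48314666748047, 12.210470199584961), 86.28131103515625) 0.009349673131356928
jar 2082 centre z.08 [ 0.5714 -0.2735] tilt deg x,y [0.6 7.2] res 0.001 zmax 0.1164
jar 130 centre z.08 [ 0.5651 -0.1894] tilt deg x,y [-2.5  5.4] res 0.0003 zmax 0.1157
jar 2378 centre z.08 [ 0.5596 -0.1066] tilt deg x,y [-1.6  2.5] res 0.0014 zmax 0.1164
lip 2330 ((503.32568359375, -176.27767944335938), (41.759910583496094, 248.0951385498047), 2.1748130321502686)
jar 539 centre z.08 [ 0.5705 -0.2752] tilt deg x,y [-1.9 -2.1] res 0.0018 zmax 0.1155
jar 494 centre z.08 [ 0.5656 -0.1909] tilt deg x,y [ 0.1 -1.7] res 0.0016 zmax 0.1154
jar 459 centre z.08 [ 0.5598 -0.1065] tilt deg x,y [-0.5 -0.6] res 0.0015 zmax 0.1155
```

View pics/w9.png

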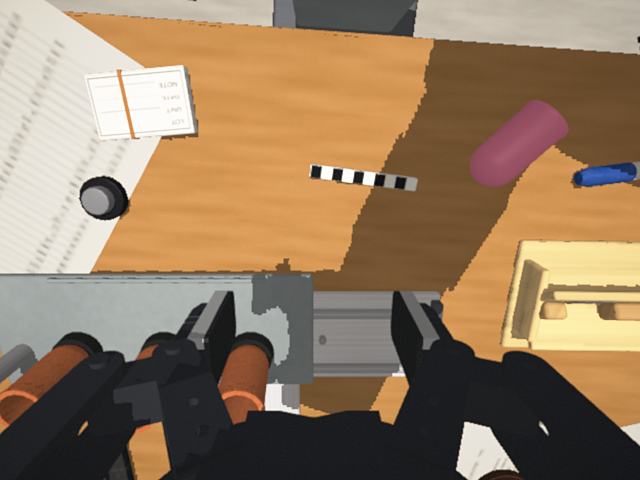

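The wrist view shows three jars on the carriage. The bar is now at (362,177), i.e. (0.386,-0.012), so it was knocked about 2.5 cm; its yaw is about -4°. Before working beside the jars I'll check the gripper's own outline in depth.

```bash
python3 - <<'E'
from h import *
P=np.load('w9.npy');s=env.get_state();r=q2R(s['orientation']);Q=r.inv().apply((P-s['tcp_pos']).reshape(-1,3)).reshape(P.shape)
x,y,z=np.moveaxis(Q,-1,0)
for a in np.arange(-.11,.012,.01):
    m=(z>=a)&(z<a+.01)&(abs(y)<.09)&(abs(x)<.06)
    if m.sum()>5: print('z',round(a,3),m.sum(),'y',y[m].min().round(3),y[m].max().round(3),'x',x[m].min().round(3),x[m].max().round(3))
plan(([.386,-.0118,.10],ori(-3.7)),([.386,-.0118,.004],ori(-3.7)))
E
```

```text
z -0.1 8160 y -0.06 0.062 x 0.008 0.021
z -0.09 18440 y -0.068 0.068 x -0.004 0.018
z -0.08 12349 y -0.067 0.067 x -0.013 0.018
z -0.07 12479 y -0.066 0.066 x -0.013 0.017
z -0.06 4961 y -0.065 0.064 x -0.013 0.014
z -0.05 1776 y -0.055 0.054 x -0.011 0.013
z -0.04 1927 y -0.047 0.046 x -0.012 0.012
z -0.03 1601 y -0.047 0.046 x -0.012 0.012
z -0.02 1085 y -0.047 0.046 x -0.012 0.011
z -0.01 119 y -0.034 0.033 x -0.01 0.01
t 31.95 tcp [ 0.4158 -0.0552  0.2011] F [-0.1 -0.8  0.4] gap 0.0655 q [-0.32  0.03 -0.38  1.17 -0.   -0.39]
  turn [-3.000e-02  1.000e-02  9.752e+01] shift cm [ 2.68  4.53 10.11]
  turn [-3.000e-02  1.000e-02  9.752e+01] shift cm [ 2.68  4.54 19.71]
```

Call:
carry_out --steps '[[[0, 0, 10.5], [1, 1, 0], 130], [[0, 0, 21], [2, 2, 0], 130], [[0, 0, 31.5], [2.7, 4, 0], 130], [[0, 0, 42], [2.7, 4.5, 0], 130], [[0, 0, 52.5], [2.7, 4.5, 0], 130], [[0, 0, 63], [2.7, 4.5, 3], 130], [[0, 0, 73.5], [2.7, 4.5, 6], 130], [[0, 0, 84], [2.7, 4.5, 10], 130]]'

```text
clock: 32.95
tcp_pos: [0.3868, -0.0123, 0.1009]
orientation: [0.001, 0.646, 0.763, 0.0]
wrist_force: [0.3, 1.1, 0.4]
finger_gap: 0.0421
grip_force: 0.0
```

Call:
carry_out --steps '[[[0, 0, 10.5], [0, 0, 0], 130], [[0, 0, 13.5], [0, 0, 0], 130], [[0, 0, 13.5], [0, 0, 0], 130], [[0, 0, 13.5], [0, 0, 0], 130], [[0, 0, 13.5], [0, 0, 0], 130], [[0, 0, 13.5], [0, 0, 0], 130], [[0, 0, 13.5], [0, 0, 0], 130], [[0, 0, 13.5], [0, 0, 0], 130]]'

```text
clock: 33.95
tcp_pos: [0.3859, -0.012, 0.1012]
orientation: [0.0, 0.729, 0.684, -0.0]
wrist_force: [0.2, -0.0, -1.3]
finger_gap: 0.0419
grip_force: 0.0
```

```bash
python3 - <<'E'
from h import *
plan(([.386,-.0118,.004],ori(-3.7)))
c=env.get_calibration('wrist');im,d=env.read_camera('wrist');save('w10',im);P=cloud(c,d)
x,y,z=np.moveaxis(P,-1,0)
bar=(z>.0045)&(z<.02)&(x>.34)&(x<.46)&(y>-.1)&(y<.07)
m=cv2.morphologyEx(bar.astype(np.uint8),cv2.MORPH_OPEN,np.ones((3,3),np.uint8))
nl,l,st,ce=cv2.connectedComponentsWithStats(m)
for i in range(1,nl):
    if st[i,4]>200: print(st[i],ce[i].round(0),cv2.minAreaRect((P[l==i][:,:2]*1000).astype(np.float32)),np.median(z[l==i]))
E
```

```text
t 33.95 tcp [ 0.3859 -0.012   0.1012] F [ 0.2 -0.  -1.3] gap 0.0419 q [-0.24  0.04 -0.63  0.9  -0.    1.4 ]
  turn [0.01 0.03 0.04] shift cm [0.03 0.01 9.72]
[ 303  161   19  142 2468] [312. 231.] ((386.0787353515625, -10.671810150146484), (100.01282501220703, 11.953489303588867), 86.3648910522461) 0.00941778200504756
```

View pics/w10.png

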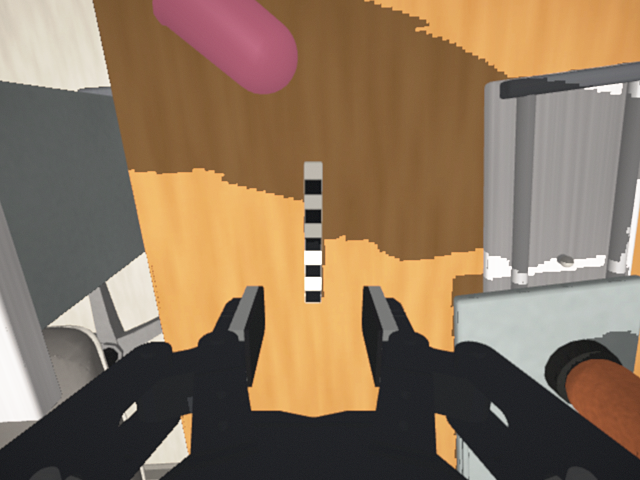

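The bar runs vertically at columns 304 to 322, centred between the fingers and aligned with them. I'll descend and grip.

Call:
carry_out --steps '[[[0, 0, 0], [0.1, 0, 4], 130], [[0, 0, 0], [0.1, 0, 8], 130], [[0, 0, 0], [0.1, 0, 9.3], 130], [[0, 0, 0], [0.1, 0, 9.6], 130], [[0, 0, 0], [0.1, 0, 9.6], 255], [[0, 0, 0], [0.1, 0, 9.6], 255], [[0, 0, 0], [0.1, 0, 9.6], 255], [[0, 0, 0], [0.1, 0, 9.6], 255]]' --force 40

```text
clock: 35.0
tcp_pos: [0.3867, -0.0113, 0.006]
orientation: [0.001, 0.729, 0.684, 0.0]
wrist_force: [0.1, 0.5, 6.6]
finger_gap: 0.0094
grip_force: 39.7
```

Call:
carry_out --steps '[[[0, 0, 0], [0, 0, 0], 255], [[0, 0, 0], [0, 0, 0], 255], [[0, 0, 0], [0, 0, -2], 255], [[0, 0, 0], [0, 0, -4], 255], [[0, 0, 0], [0, 0, -7], 255], [[0, 0, 0], [0, 0, -10], 255], [[0, 0, 0], [0, 0, -13], 255], [[0, 0, 0], [0, 0, -13], 255]]'

```text
clock: 36.0
tcp_pos: [0.3877, -0.0114, 0.1373]
orientation: [0.002, 0.729, 0.684, 0.001]
wrist_force: [0.9, -0.8, -0.8]
finger_gap: 0.0096
grip_force: 39.0
```

```bash
cat >> h.py <<'E'
SY=np.array([-.068,.998,0])
def roll(o,deg): return R.from_rotvec(-np.radians(deg)*SY)*o
E
python3 - <<'E'
from h import *
plan(([.5003,-.1522,.11],roll(ori(3.9),6)),([.5003,-.1522,.042],roll(ori(3.9),6)))
c=env.get_calibration('wrist');im,d=env.read_camera('wrist');save('w11',im);P=cloud(c,d)
s=env.get_state();Q=q2R(s['orientation']).inv().apply((P-s['tcp_pos']).reshape(-1,3)).reshape(P.shape)
x,y,z=np.moveaxis(Q,-1,0)
for a in np.arange(-.11,.012,.01):
    m=(z>=a)&(z<a+.01)&(abs(y)<.09)&(abs(x)<.06)
    if m.sum()>5: print('z',round(a,3),m.sum(),'y',y[m].min().round(3),y[m].max().round(3),'x',x[m].min().round(3),x[m].max().round(3))
m=(z>-.015)&(z<.012)&(abs(y)<.012)&(abs(x)<.09);p=Q[m]
print('bar',m.sum(),p.min(0),p.max(0),cv2.minAreaRect((p[:,:2]*1000).astype(np.float32)),np.median(p[:,2]))
E
```

```text
t 36.0 tcp [ 0.3877 -0.0114  0.1373] F [ 0.9 -0.8 -0.8] gap 0.0096 q [-0.24  0.   -0.56  1.   -0.    1.4 ]
  turn [-5.71  0.49 -7.55] shift cm [-13.32  12.12   2.81]
  turn [-5.71  0.49 -7.55] shift cm [-13.32  12.09   9.61]
z -0.11 481 y -0.018 0.02 x 0.019 0.022
z -0.1 12221 y -0.059 0.065 x 0.007 0.021
z -0.09 17864 y -0.061 0.064 x -0.006 0.019
z -0.08 13998 y -0.055 0.058 x -0.011 0.018
z -0.07 7501 y -0.049 0.051 x -0.012 0.018
z -0.06 8451 y -0.041 0.044 x -0.013 0.015
z -0.05 2265 y -0.035 0.037 x -0.011 0.015
z -0.04 1304 y -0.017 0.02 x -0.011 0.012
z -0.03 1029 y -0.017 0.02 x -0.011 0.012
z -0.02 818 y -0.017 0.02 x -0.012 0.012
z -0.01 5755 y -0.015 0.018 x -0.05 0.051
z -0.0 32 y -0.004 0.007 x 0.049 0.05
bar 5998 [-0.04952578 -0.01194446 -0.01496636] [0.05053712 0.01195437 0.00362243] ((0.7272453308105469, -0.642918586730957), (99.970703125, 23.540788650512695), 4.622350215911865) -0.004856297384013679
```

Call:
carry_out --steps '[[[0, 0, 0], [-4, 3, 0], 255], [[-2, 0, -3], [-8, 7, 0], 255], [[-4, 0.3, -6], [-12, 11, 0], 255], [[-5.7, 0.5, -7.5], [-13.3, 12.1, 1], 255], [[-5.7, 0.5, -7.5], [-13.3, 12.1, 2.8], 255], [[-5.7, 0.5, -7.5], [-13.3, 12.1, 2.8], 255], [[-5.7, 0.5, -7.5], [-13.3, 12.1, 2.8], 255], [[-5.7, 0.5, -7.5], [-13.3, 12.1, 2.8], 255]]'

```text
clock: 37.05
tcp_pos: [0.4985, -0.1513, 0.1078]
orientation: [0.034, 0.682, 0.73, 0.037]
wrist_force: [-0.2, -0.6, -0.2]
finger_gap: 0.0098
grip_force: 39.1
```

```bash
python3 - <<'E'
from h import *
plan(([.5003,-.1522,.043],roll(ori(3.9),6)))
c=env.get_calibration('wrist');im,d=env.read_camera('wrist');save('w12',im);P=cloud(c,d)
s=env.get_state();Q=q2R(s['orientation']).inv().apply((P-s['tcp_pos']).reshape(-1,3)).reshape(P.shape)
x,y,z=np.moveaxis(Q,-1,0)
for lo,hi in((-.049,-.03),(-.03,-.015),(.015,.03),(.03,.049)):
    m=(z>-.015)&(z<.012)&(abs(y)<.009)&(x>lo)&(x<hi);print(lo,np.median(z[m]).round(4),np.median(y[m]).round(4),m.sum())
X,Y,Z=np.moveaxis(P,-1,0)
for r in ([.571,-.2745],[.5655,-.19],[.5597,-.1065]): jaraxis(P,im,r)
# lip: heights along sled -x profile at a few spots
S=np.array([.998,.068,0])
u=(P-np.array([.5645,-.190,0]))@S; v=(P-np.array([.5645,-.190,0]))@SY
for a in np.arange(-.09,-.03,.003):
    m=(u>a)&(u<a+.003)&(v>-.12)&(v<-.03)&(Z<.06)
    if m.sum()>10: print(round(a+.055,3),np.percentile(Z[m],[20,50,80]).round(4))
E
```

```text
t 37.05 tcp [ 0.4985 -0.1513  0.1078] F [-0.2 -0.6 -0.2] gap 0.0098 q [-0.48  0.21 -0.41  0.86  0.05  1.03]
  turn [-0.24 -0.07 -0.03] shift cm [-0.11 -0.48  6.46]
-0.049 -0.0033 0.0004 860
-0.03 -0.0033 0.0001 699
0.015 -0.0033 0.0002 984
0.03 -0.0033 0.0006 1381
few 0
jar 3254 centre z.08 [ 0.5657 -0.1905] tilt deg x,y [-0.1  1.2] res 0.0005 zmax 0.1155
jar 6846 centre z.08 [ 0.5557 -0.1069] tilt deg x,y [1.1 4.4] res 0.0023 zmax 0.1172
-0.017 [0.035  0.0354 0.0358]
-0.014 [0.0349 0.0354 0.0358]
-0.011 [0.0349 0.0353 0.0357]
-0.008 [0.0348 0.0353 0.0358]
-0.005 [0.0349 0.0354 0.036 ]
-0.002 [0.0349 0.0354 0.0358]
0.001 [0.0348 0.0352 0.0356]
0.004 [0.0348 0.0354 0.0358]
0.007 [0.0349 0.0354 0.0357]
0.01 [0.0349 0.0353 0.0358]
0.013 [0.0349 0.0353 0.0356]
```

Call:
carry_out --steps '[[[-0.2, 0, 0], [-0.1, -0.1, 1], 255], [[-0.2, 0, 0], [-0.1, -0.2, 2.5], 255], [[-0.2, 0, 0], [-0.1, -0.3, 4], 255], [[-0.2, 0, 0], [-0.1, -0.4, 5.2], 255], [[-0.2, 0, 0], [-0.1, -0.4, 6], 255], [[-0.2, 0, 0], [-0.1, -0.4, 6.4], 255], [[-0.2, 0, 0], [-0.1, -0.4, 6.4], 255], [[-0.2, 0, 0], [-0.1, -0.4, 6.4], 255]]'

```text
clock: 38.1
tcp_pos: [0.501, -0.1524, 0.0436]
orientation: [0.035, 0.682, 0.729, 0.038]
wrist_force: [0.0, -0.5, -0.1]
finger_gap: 0.0098
grip_force: 39.1
```

```bash
python3 - <<'E'
from h import *
plan(([.5003,-.1522,.043],roll(ori(3.9),6)))
im,d=env.read_camera('side');s=im[240:400,270:470];save('s13',cv2.resize(s,(700,560),interpolation=cv2.INTER_CUBIC))
E
```

```text
t 38.1 tcp [ 0.501  -0.1524  0.0436] F [ 0.  -0.5 -0.1] gap 0.0098 q [-0.48  0.29 -0.5   0.7   0.06  1.03]
  turn [-0.04 -0.07 -0.06] shift cm [ 0.02 -0.07  0.05]
```

View pics/s13.png

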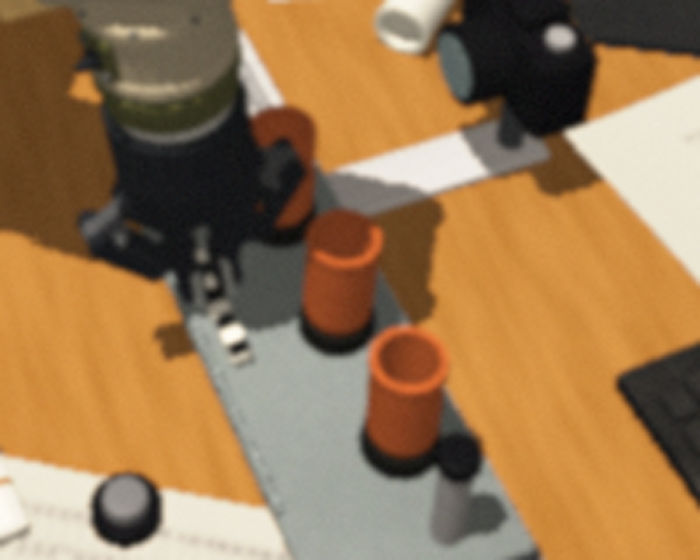

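The side view shows the bar over the ledge at (225,310), parallel to the row, with the jars untouched. I'll lower it slightly, release and withdraw along the tool axis.

Call:
carry_out --steps '[[[0, 0, 0], [0, 0, 0.2], 255], [[0, 0, 0], [0, 0, 0.2], 255], [[0, 0, 0], [0, 0, 0.2], 200], [[0, 0, 0], [0, 0, 0.2], 190], [[0, 0, 0], [0, 0, 0.2], 190], [[0, 0, 0], [0, 0, 0.2], 190], [[0, 0, 0], [0, 0, -0.5], 190], [[0, 0, 0], [0, 0, -2], 190]]'

```text
clock: 39.15
tcp_pos: [0.498, -0.1521, 0.0633]
orientation: [0.034, 0.682, 0.729, 0.038]
wrist_force: [0.2, -0.2, 0.8]
finger_gap: 0.0217
grip_force: 0.0
```

Call:
carry_out --steps '[[[0, 0, 0], [0, 0, -4], 190], [[0, 0, 0], [0, 0, -7], 190], [[0, 0, 0], [0, 0, -11], 190], [[0, 0, 0], [0, 0, -14], 190], [[0, 0, 0], [0, -3, -14], 190], [[0, 0, 0], [0, -5, -14], 190], [[0, 0, 0], [0, -5, -14], 190], [[0, 0, 0], [0, -5, -14], 190]]'

```text
clock: 40.15
tcp_pos: [0.4353, -0.1573, 0.1981]
orientation: [0.036, 0.682, 0.729, 0.039]
wrist_force: [-1.2, -0.1, -0.4]
finger_gap: 0.0214
grip_force: 0.0
```

```bash
python3 - <<'E'
from h import *
S=np.array([.998,.068,0])
for n in ['wrist','side']:
    c=env.get_calibration(n);im,d=env.read_camera(n);save(n+'14',im);P=cloud(c,d)
    q=P-np.array([.5645,-.190,0]);u=q@S;v=q@SY;z=P[...,2]
    m=(u>-.074)&(u<-.036)&(abs(v)<.12)&(z>.0385)&(z<.055)
    m=cv2.morphologyEx(m.astype(np.uint8),cv2.MORPH_OPEN,np.ones((2,2),np.uint8));nl,l,st,ce=cv2.connectedComponentsWithStats(m)
    for i in range(1,nl):
        if st[i,4]>50: k=l==i;print(n,ce[i].round(0),st[i,4],cv2.minAreaRect((np.stack([u[k]+.055,v[k]],1)*1000).astype(np.float32)),'z',np.percentile(z[k],[10,50,90]).round(4))
    for r in ([.571,-.2745],[.5655,-.19],[.5597,-.1065]): jaraxis(P,im,r)
    h=(z>.105)&(z<.125)&(abs(P[...,0]-.573)<.03)&(abs(P[...,1]+.333)<.03);p=P[h]
    if h.sum(): print(' head',h.sum(),(p.min(0)+p.max(0))/2)
plan(([.5742,-.3305,.2],ori(3.9)),([.5742,-.3305,.066],ori(3.9)))
E
```

```text
wrist [370. 210.] 1636 ((-18.699302673339844, 66.27180480957031), (62.69637680053711, 155.82278442382812), 31.60769271850586) z [0.0419 0.0434 0.0444]
jar 430 centre z.08 [ 0.569  -0.2735] tilt deg x,y [-6.3  4.3] res 0.0004 zmax 0.1162
jar 2846 centre z.08 [ 0.5651 -0.19  ] tilt deg x,y [-2.   2.1] res 0.0018 zmax 0.1167
jar 3228 centre z.08 [ 0.558  -0.1063] tilt deg x,y [-3.2  1.5] res 0.0021 zmax 0.1171
 head 21 [ 0.56685156 -0.33687347  0.11059801]
side [331. 325.] 234 ((-87.2857437133789, -212.990966796875), (636.470703125, 39.0152587890625), 71.71327209472656) z [0.0381 0.0411 0.0431]
jar 540 centre z.08 [ 0.5705 -0.2751] tilt deg x,y [-2.  -1.9] res 0.0017 zmax 0.1159
jar 500 centre z.08 [ 0.5658 -0.191 ] tilt deg x,y [-0.3 -1.9] res 0.0016 zmax 0.1155
jar 458 centre z.08 [ 0.5597 -0.1066] tilt deg x,y [-1.2 -0.7] res 0.0015 zmax 0.1161
 head 145 [ 0.57433622 -0.33181075  0.10964433]
t 40.25 tcp [ 0.4353 -0.1571  0.1976] F [ 0.3 -0.1  0.4] gap 0.0217 q [-0.56  0.04 -0.38  1.07  0.06  0.94]
  turn [ 5.97 -0.07 -0.04] shift cm [-18.23  12.65   1.06]
  turn [ 5.97 -0.07 -0.04] shift cm [-18.25  11.25  14.38]
```

View pics/wrist14.png

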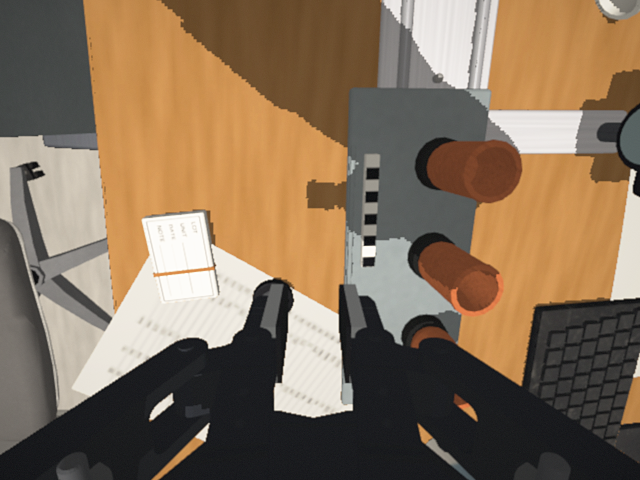

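The wrist view shows the bar flat on the ledge at (372,210), between the lip and the rings, and all three jars standing. Now to the handle.

Call:
carry_out --steps '[[[2, 0, 0], [-4, 3, 0], 110], [[4, 0, 0], [-8, 6, 0], 110], [[6, 0, 0], [-13, 9, 0.5], 110], [[6, 0, 0], [-18.2, 12.6, 1], 110], [[6, 0, 0], [-18.2, 12.6, 1], 110], [[6, 0, 0], [-18.2, 12.6, 1], 110], [[6, 0, 0], [-18.2, 12.6, 1], 110], [[6, 0, 0], [-18.2, 12.6, 1], 110]]'

```text
clock: 41.25
tcp_pos: [0.5725, -0.3291, 0.2013]
orientation: [-0.0, 0.683, 0.731, 0.0]
wrist_force: [-0.4, -0.2, 0.6]
finger_gap: 0.0485
grip_force: 0.0
```

```bash
python3 - <<'E'
from h import *
plan(([.5742,-.3305,.065],ori(3.9)))
c=env.get_calibration('wrist');im,d=env.read_camera('wrist');P=cloud(c,d);x,y,z=np.moveaxis(P,-1,0)
h=(z>.103)&(z<.12)&(abs(x-.574)<.03)&(abs(y+.331)<.03)&(im.max(2)<70);p=P[h];print((p.min(0)+p.max(0))/2,p.min(0),p.max(0),h.sum())
E
```

```text
t 41.25 tcp [ 0.5725 -0.3291  0.2013] F [-0.4 -0.2  0.6] gap 0.0485 q [-0.64  0.49  0.24  1.32  0.    0.86]
  turn [-0.01 -0.04 -0.01] shift cm [-0.16  0.16 13.63]
[ 0.57488265 -0.32980935  0.11018976] [ 0.56367995 -0.34133763  0.10466992] [ 0.58608534 -0.31828107  0.1157096 ] 902
```

Call:
carry_out --steps '[[[0, 0, 0], [-0.1, 0.2, 3], 110], [[0, 0, 0], [-0.1, 0.2, 7], 110], [[0, 0, 0], [-0.1, 0.2, 11], 110], [[0, 0, 0], [-0.1, 0.2, 13.6], 110], [[0, 0, 0], [-0.1, 0.2, 13.6], 110], [[0, 0, 0], [-0.1, 0.2, 13.6], 255], [[0, 0, 0], [-0.1, 0.2, 13.6], 255], [[0, 0, 0], [-0.1, 0.2, 13.6], 255]]' --force 60

```text
clock: 42.3
tcp_pos: [0.5744, -0.3314, 0.0662]
orientation: [-0.0, 0.683, 0.73, -0.001]
wrist_force: [-5.2, 1.0, 6.2]
finger_gap: 0.0201
grip_force: 58.2
```

Call:
carry_out --steps '[[[0, 0, 0], [0, 0, 0], 255], [[0, 0, 0], [0, 0, 0], 255], [[0, 0, 0], [0.1, 0, 0], 255], [[0, 0, 0], [0.3, 0, 0], 255], [[0, 0, 0], [0.6, 0, 0], 255], [[0, 0, 0], [1, 0, 0], 255], [[0, 0, 0], [1.4, 0, 0], 255], [[0, 0, 0], [1.8, 0, 0], 255]]'

```text
clock: 43.3
tcp_pos: [0.5733, -0.3141, 0.0662]
orientation: [0.0, 0.683, 0.73, -0.001]
wrist_force: [-6.3, -1.9, 4.7]
finger_gap: 0.0204
grip_force: 58.3
```

Call:
carry_out --steps '[[[0, 0, 0], [0.4, 0, 0], 255], [[0, 0, 0], [0.8, 0, 0], 255], [[0, 0, 0], [1.2, 0, 0], 255], [[0, 0, 0], [1.6, 0, 0], 255], [[0, 0, 0], [2.0, 0, 0], 255], [[0, 0, 0], [2.4, 0, 0], 255], [[0, 0, 0], [2.8, 0, 0], 255], [[0, 0, 0], [3.2, 0, 0], 255]]'

```text
clock: 44.3
tcp_pos: [0.5712, -0.2821, 0.0662]
orientation: [0.0, 0.683, 0.73, -0.001]
wrist_force: [-5.1, -2.2, 4.6]
finger_gap: 0.0205
grip_force: 58.3
```

Call:
carry_out --steps '[[[0, 0, 0], [0.4, 0, 0], 255], [[0, 0, 0], [0.8, 0, 0], 255], [[0, 0, 0], [1.2, 0, 0], 255], [[0, 0, 0], [1.6, 0, 0], 255], [[0, 0, 0], [2.0, 0, 0], 255], [[0, 0, 0], [2.4, 0, 0], 255], [[0, 0, 0], [2.8, 0, 0], 255], [[0, 0, 0], [3.2, 0, 0], 255]]'

```text
clock: 45.3
tcp_pos: [0.569, -0.25, 0.0662]
orientation: [0.0, 0.683, 0.73, -0.001]
wrist_force: [-5.3, -2.6, 5.6]
finger_gap: 0.0207
grip_force: 58.3
```

```bash
python3 - <<'E'
from h import *
plan()
c=env.get_calibration('side');im,d=env.read_camera('side');P=cloud(c,d);save('s15',im)
for r in ([.571,-.2745],[.5655,-.19],[.5597,-.1065]): jaraxis(P,im,np.array(r)+np.array([-.068,.998])*.081)
E
```

```text
t 45.3 tcp [ 0.569  -0.25    0.0662] F [-5.3 -2.6  5.6] gap 0.0207 q [-0.54  0.49 -0.1   0.98 -0.    0.96]
jar 49 centre z.08 [ 0.5679 -0.1949] tilt deg x,y [-4.1 -4.6] res 0.0007 zmax 0.1148
jar 458 centre z.08 [ 0.5603 -0.1097] tilt deg x,y [ 0.2 -2.3] res 0.0015 zmax 0.1162
jar 411 centre z.08 [ 0.5545 -0.0252] tilt deg x,y [-0.3 -0.9] res 0.0015 zmax 0.1147
```

Call:
carry_out --steps '[[[0, 0, 0], [0.35, 0, 0], 255], [[0, 0, 0], [0.65, 0, 0], 255], [[0, 0, 0], [0.9, 0, 0], 255], [[0, 0, 0], [1.1, 0, 0], 255], [[0, 0, 0], [1.3, 0, 0], 255], [[0, 0, 0], [1.5, 0, 0], 255], [[0, 0, 0], [1.7, 0, 0], 255], [[0, 0, 0], [1.9, 0, 0], 255]]'

```text
clock: 46.35
tcp_pos: [0.5679, -0.2327, 0.0663]
orientation: [0.001, 0.684, 0.73, -0.002]
wrist_force: [-6.3, -9.7, 2.6]
finger_gap: 0.0207
grip_force: 58.6
```

Call:
carry_out --steps '[[[0, 0, 0], [0.15, 0, 0], 255], [[0, 0, 0], [0.3, 0, 0], 255], [[0, 0, 0], [0.45, 0, 0], 255], [[0, 0, 0], [0.6, 0, 0], 255], [[0, 0, 0], [0.75, 0, 0], 255], [[0, 0, 0], [0.9, 0, 0], 255], [[0, 0, 0], [1.0, 0, 0], 255], [[0, 0, 0], [1.1, 0, 0], 255]]'

```text
clock: 47.35
tcp_pos: [0.5672, -0.222, 0.0662]
orientation: [0.001, 0.684, 0.73, -0.002]
wrist_force: [-6.1, -10.3, 2.9]
finger_gap: 0.0204
grip_force: 58.7
```

Call:
carry_out --steps '[[[0, 0, 0], [0.05, 0, 0], 255], [[0, 0, 0], [0.1, 0, 0], 255], [[0, 0, 0], [0.15, 0, 0], 255], [[0, 0, 0], [0.2, 0, 0], 255], [[0, 0, 0], [0.25, 0, 0], 255], [[0, 0, 0], [0.25, 0, 0], 255], [[0, 0, 0], [0.25, 0, 0], 255], [[0, 0, 0], [0.25, 0, 0], 255]]'

```text
clock: 48.35
tcp_pos: [0.5672, -0.222, 0.0663]
orientation: [0.003, 0.684, 0.729, -0.003]
wrist_force: [-6.1, -15.2, 1.2]
finger_gap: 0.0204
grip_force: 58.9
```

The force rises with no further motion, so the carriage is home against its stop. I'll relax the push, open and rise.

Call:
carry_out --steps '[[[0, 0, 0], [-0.2, 0, 0], 255], [[0, 0, 0], [-0.2, 0, 0], 200], [[0, 0, 0], [-0.2, 0, 0], 110], [[0, 0, 0], [-0.2, 0, 0], 110], [[0, 0, 0], [-0.2, 0, 0], 110], [[0, 0, 0], [-0.2, 0, -2], 110], [[0, 0, 0], [-0.2, 0, -6], 110], [[0, 0, 0], [-0.2, 0, -10], 110]]'

```text
clock: 49.35
tcp_pos: [0.5672, -0.2181, 0.1648]
orientation: [-0.002, 0.683, 0.731, 0.0]
wrist_force: [1.1, -0.0, -0.5]
finger_gap: 0.0483
grip_force: 0.0
```

```bash
python3 - <<'E'
from h import *
W=[]
for n in ['side','wrist']:
    c=env.get_calibration(n);im,d=env.read_camera(n);P=cloud(c,d);x,y,z=np.moveaxis(P,-1,0)
    for r in ([.571,-.2745],[.5655,-.19],[.5597,-.1065]): jaraxis(P,im,np.array(r)+np.array([-.068,.998])*.11)
    h=(z>.105)&(z<.125)&(abs(x-.567)<.03)&(abs(y+.222)<.03)&(im.max(2)<70);p=P[h]
    if h.sum(): print(' head',h.sum(),(p.min(0)+p.max(0))/2)
    b=(z>.015)&(z<.05)&(x>.38)&(x<.45)&(y>-.29)&(y<-.21);p=P[b]
    if b.sum(): print(' btn',b.sum(),((p.min(0)+p.max(0))/2).round(4),p.max(0).round(4),'top',np.percentile(p[:,2],[50,90,98]).round(4));t=p[p[:,2]>p[:,2].max()-.004];print(len(t),((t.min(0)+t.max(0))/2).round(4))
    W.append(cv2.resize(im[200:380,260:480],(660,540)) if n=='side' else im)
save('s16',W[0])
plan(([.4208,-.2532,.12],ori(3.9)),([.4208,-.2532,.03],ori(3.9)))
E
```

```text
jar 363 centre z.08 [ 0.5636 -0.165 ] tilt deg x,y [-1.2  0.3] res 0.001 zmax 0.1165
jar 177 centre z.08 [ 0.5589 -0.0813] tilt deg x,y [ 1.2 -1.8] res 0.0009 zmax 0.1153
jar 396 centre z.08 [0.5526 0.0028] tilt deg x,y [-0.2 -0.2] res 0.0016 zmax 0.1158
 head 110 [ 0.56687776 -0.22167288  0.10931798]
 btn 142 [ 0.4214 -0.2534  0.0197] [ 0.4341 -0.2407  0.0238] top [0.0204 0.0229 0.0235]
97 [ 0.4212 -0.2535  0.0218]
jar 2682 centre z.08 [146.3185   2.0397] tilt deg x,y [-1398429.4   -21135.2] res 0.0028 zmax 0.1169
jar 1936 centre z.08 [ 0.3082 -0.0774] tilt deg x,y [2573.9  -44.8] res 0.003 zmax 0.1172
few 0
 head 1160 [ 0.56749748 -0.22035547  0.11016044]
 btn 779 [ 0.4221 -0.2514  0.0202] [ 0.4347 -0.2389  0.0253] top [0.0227 0.0238 0.0243]
636 [ 0.4218 -0.2514  0.0233]
t 49.45 tcp [ 0.5701 -0.2196  0.1693] F [ 0.4 -0.8  0.7] gap 0.0488 q [-0.5   0.4   0.02  1.18  0.    1.  ]
  turn [ 0.35  0.16 -0.02] shift cm [ -2.33 -15.15   4.85]
  turn [ 0.35  0.16 -0.02] shift cm [ -2.3  -15.21  13.85]
```

View pics/s16.png

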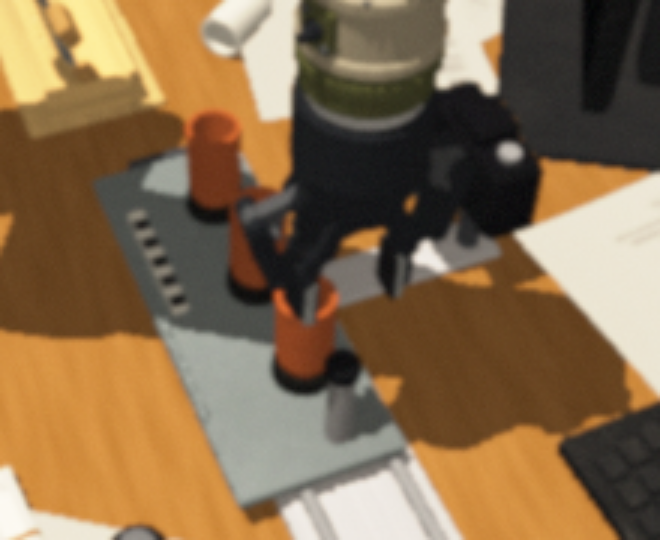

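All three jars stand upright on the home carriage (moved 110 mm) and the bar lies in place at (158,262). Now the release button, at (0.4216,-0.2525), with its top at about 22 mm.

Call:
carry_out --steps '[[[0, 0, 0], [-2.3, -3, 0], 255], [[0, 0, 0], [-2.3, -8, 0], 255], [[0, 0, 0], [-2.3, -13, 1], 255], [[0, 0, 0], [-2.3, -15.1, 4], 255], [[0.3, 0.2, 0], [-2.3, -15.1, 8], 255], [[0.3, 0.2, 0], [-2.3, -15.1, 11], 255], [[0.3, 0.2, 0], [-2.3, -15.1, 12], 255], [[0.3, 0.2, 0], [-2.3, -15.1, 12], 255]]' --force 40

```text
clock: 50.45
tcp_pos: [0.4178, -0.2511, 0.0439]
orientation: [-0.005, 0.683, 0.731, -0.001]
wrist_force: [0.4, 0.0, -0.5]
finger_gap: 0.0003
grip_force: 0.0
```

```bash
python3 - <<'E'
from h import *
plan(([.4214,-.2527,.022],ori(3.9)),([.4214,-.2527,.016],ori(3.9)))
c=env.get_calibration('wrist');im,d=env.read_camera('wrist');save('w17',im)
E
```

```text
t 50.45 tcp [ 0.4178 -0.2511  0.0439] F [ 0.4  0.  -0.5] gap 0.0003 q [-0.71  0.3  -0.47  0.81 -0.    0.8 ]
  turn [-0.43 -0.36 -0.03] shift cm [-0.2   0.37  2.19]
  turn [-0.43 -0.36 -0.03] shift cm [-0.21  0.37  2.79]
```

Call:
carry_out --steps '[[[-0.4, -0.4, 0], [-0.2, 0.4, 0], 255], [[-0.4, -0.4, 0], [-0.2, 0.4, 0.8], 255], [[-0.4, -0.4, 0], [-0.2, 0.4, 1.5], 255], [[-0.4, -0.4, 0], [-0.2, 0.4, 1.9], 255], [[-0.4, -0.4, 0], [-0.2, 0.4, 2.1], 255], [[-0.4, -0.4, 0], [-0.2, 0.4, 2.3], 255], [[-0.4, -0.4, 0], [-0.2, 0.4, 2.5], 255], [[-0.4, -0.4, 0], [-0.2, 0.4, 2.6], 255]]'

```text
clock: 51.5
tcp_pos: [0.4218, -0.253, 0.0183]
orientation: [0.001, 0.683, 0.73, -0.001]
wrist_force: [-1.6, 1.9, 3.6]
finger_gap: -0.0001
grip_force: 1.4
```

Call:
carry_out --steps '[[[0, 0, 0], [0, 0, 0.1], 255], [[0, 0, 0], [0, 0, 0.2], 255], [[0, 0, 0], [0, 0, 0.3], 255], [[0, 0, 0], [0, 0, 0.3], 255], [[0, 0, 0], [0, 0, 0.3], 255], [[0, 0, 0], [0, 0, 0.3], 255], [[0, 0, 0], [0, 0, 0.3], 255], [[0, 0, 0], [0, 0, 0.3], 255]]'

```text
clock: 52.5
tcp_pos: [0.4219, -0.2531, 0.0159]
orientation: [0.001, 0.683, 0.73, -0.001]
wrist_force: [-3.7, 2.1, 10.7]
finger_gap: 0.0003
grip_force: 5.0
```

Call:
carry_out --steps '[[[0, 0, 0], [0, 0, 0.05], 255], [[0, 0, 0], [0, 0, 0.1], 255], [[0, 0, 0], [0, 0, 0.1], 255], [[0, 0, 0], [0, 0, 0.1], 255], [[0, 0, 0], [0, 0, 0.1], 255], [[0, 0, 0], [0, 0, 0.1], 255], [[0, 0, 0], [0, 0, 0.1], 255], [[0, 0, 0], [0, 0, 0.1], 255]]'

```text
clock: 53.5
tcp_pos: [0.422, -0.2531, 0.0158]
orientation: [0.001, 0.683, 0.73, -0.001]
wrist_force: [-4.8, 4.8, 18.0]
finger_gap: 0.0002
grip_force: 9.0
```

The button is bottomed: 18 N with no further travel, and 6 mm below its rest height. I'll let it go and withdraw clear.

Call:
carry_out --steps '[[[0, 0, 0], [0, 0, -0.5], 255], [[0, 0, 0], [0, 0, -2], 255], [[0, 0, 0], [0, 0, -6], 255], [[0, 0, 0], [0, 0, -12], 255], [[0, 0, 0], [0, 0, -18], 255], [[0, 0, 0], [0, 0, -20], 255], [[0, 0, 0], [-4, 0, -20], 255], [[0, 0, 0], [-4, 0, -20], 255]]'

```text
clock: 54.5
tcp_pos: [0.4253, -0.295, 0.2152]
orientation: [0.002, 0.684, 0.73, -0.001]
wrist_force: [-0.3, 0.4, -0.2]
finger_gap: 0.0004
grip_force: 0.0
```

```bash
python3 - <<'E'
from h import *
S=np.array([.998,.068,0])
plan()
for n in ['side','top','wrist']:
    c=env.get_calibration(n);im,d=env.read_camera(n);P=cloud(c,d);x,y,z=np.moveaxis(P,-1,0);save(n+'18',im)
    print(n)
    for r in ([.571,-.2745],[.5655,-.19],[.5597,-.1065]): jaraxis(P,im,np.array(r)+np.array([-.068,.998])*.11)
    h=(z>.105)&(z<.125)&(abs(x-.567)<.03)&(abs(y+.222)<.03)&(im.max(2)<70);p=P[h]
    if h.sum(): print(' head',h.sum(),(p.min(0)+p.max(0))/2)
    b=(z>.015)&(z<.05)&(x>.38)&(x<.45)&(y>-.29)&(y<-.21);p=P[b]
    if b.sum(): print(' btn',b.sum(),'top',np.percentile(p[:,2],[50,90,98]).round(4))
    if n=='side': save('s18c',cv2.resize(im[200:400,250:480],(690,600),interpolation=cv2.INTER_CUBIC))
E
```

```text
t 54.5 tcp [ 0.4253 -0.295   0.2152] F [-0.3  0.4 -0.2] gap 0.0004 q [-0.76  0.2  -0.14  1.22 -0.    0.74]
side
jar 465 centre z.08 [ 0.5635 -0.1658] tilt deg x,y [-0.9 -2.5] res 0.0016 zmax 0.1157
jar 346 centre z.08 [ 0.5583 -0.0819] tilt deg x,y [ 1.3 -2.4] res 0.0018 zmax 0.1162
jar 200 centre z.08 [0.5504 0.0027] tilt deg x,y [-3.7  1.2] res 0.0012 zmax 0.117
 head 111 [ 0.56621381 -0.22198244  0.10890543]
 btn 144 top [0.0208 0.023  0.0238]
top
jar 236 centre z.08 [ 0.5543 -0.1649] tilt deg x,y [24.3  6.8] res 0.0038 zmax 0.1187
jar 254 centre z.08 [ 0.5533 -0.0747] tilt deg x,y [  6.9 -15.2] res 0.0039 zmax 0.1207
jar 234 centre z.08 [0.5432 0.0085] tilt deg x,y [ 15.5 -14.5] res 0.0043 zmax 0.1209
 head 91 [ 0.56614844 -0.2214426   0.11222402]
 btn 109 top [0.0213 0.025  0.0261]
wrist
jar 4220 centre z.08 [ 0.562  -0.1664] tilt deg x,y [-2.8 -1.2] res 0.0022 zmax 0.117
few 0
few 0
 head 1188 [ 0.56643013 -0.2210773   0.11021326]
 btn 624 top [0.023  0.024  0.0247]
```

View pics/s18c.png

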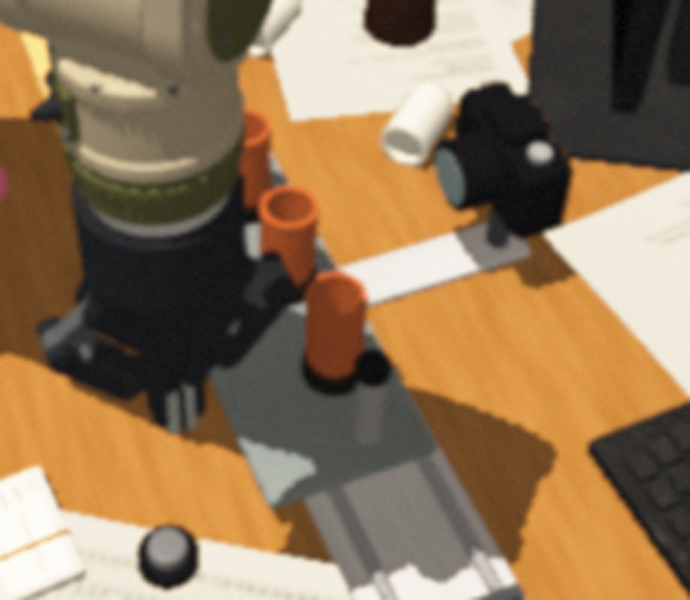

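The three jars stand upright, the carriage is home, the button is back up and the arm is clear. Handing in.

```bash
python3 -c "
from workcell import env
print(env.hand_in())"
```

```text
the job is handed in; nothing more can be done
None
```

The job is handed in at about 55 s on the robot's clock: three jars upright in their rings, scale bar flat on the ledge, carriage home at its stop, then the release pressed right down and let go; no verdict came back.

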